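# Lay up a stepped lap-joint piece on the sloping weld fixture

### The arm

A 6-joint arm with a two-finger parallel gripper is mounted at the origin on the work surface. World frame = base frame: x ahead of the robot, y to its left, z up, the work surface at z = 0. Lengths are in m, angles in rad, forces in N, time in s.
With the tool pointing down it reaches from about 0.325 to 0.775 m from the base axis. Payload 5.5 kg.
Tool frame: the origin (TCP) lies between the finger pads; the fingertips stand 17 mm ahead of it and the grasp point (between the pads) lies 2 mm behind it; z points along the fingers, x is the direction in which the jaws open and shut, and the axes are right-handed (so a half turn about z gives the same grasp; the last joint's range is limited). The gripper opens to 88 mm and grips with 3 to 60 N. Pads are 20 mm wide; open, the fingers measure 115 mm over their backs; the gripper's body (75 mm by 178 mm) begins 61 mm behind the grasp point.
Start: joints at [1.203, 0.091, 1.231, -0, 1.82, -0.057], TCP at [0.183, 0.571, 0.24] pointing down, gripper open.
Joint ranges: [-2.87, 2.87], [-0.86, 2.18], [0.17, 2.46], [-1.51, 4.65], [0.06, 2.69], [-2.65, 2.65]. Speed limits (rad/s): [2.57, 2.57, 3.01, 3.14, 3.14, 3.14].

### API

Orientations are given as [roll, pitch, yaw] about the fixed x, y, z axes, in that order (R = Rz(yaw) Ry(pitch) Rx(roll)).
In Python, from station import observe, grab_frame, hand_in gives the robot as it stands.
- The arm moves only by the tool jog_arm, never from a script. Its argument "rows" is a list of rows, each a list of 4 numbers: the shift along the world's x, y, z as a fraction of full scale, then the turn about the world's z as a fraction of full scale. In form: [[x, y, z, spin], ...]. A call has 1 to 10 rows; each row is the pose to reach, as a shift and turn from the pose commanded when the call began, turning the shorter way round; what a row does not reach only later rows make up. Full scale, the value 1, is 0.3 m for a shift and 2 pi rad for a turn. A row lasts 1/8 s, in which the tool goes at most 62.5 mm and 10.7 degrees, less where a joint would pass 70% of its speed; a pose out of reach is approached as far as the arm can. A call with a number of a shift or a turn outside -1 to 1 is refused whole. A call with a gripper value outside its range is refused whole. "hand" is the opening, from 0 (shut) to 1 (fully open), set as the call begins (left out, the last holds). The fingers move at their own pace and stop on an object; "force" is the grip in N (left out, the last holds). Time passes only in rows, so rows that repeat a pose let the fingers close. It gives the time, the measured TCP pose, the force and the opening at its end, in the units of the state.
- observe(): the state, without advancing time (a new reading comes with each control period).
- grab_frame(name): name is "scene" or "top" or "wrist"; returns a dict with "pixels" (400x640x3 uint8, red, green, blue), "z_map" (400x640 float32, m along the optical axis (not along the pixel's ray), 0 where there is no reading), "fx", "fy", "cx", "cy" (pixels), "T" (4x4, takes a point from camera to world coordinates). Camera axes: x right, y up, looking along -z (the intrinsics and any distortion apply to the point x, -y, -z); pixel columns grow to the right and rows downward; lengths in m; the calibration is good to about 2 mm. A picture is of the moment at which its call begins.
- hand_in(): hands the job in, once; it reports no verdict.
The state is a dict: "t": time; "q": joint angles; "qvel": joint speeds; "joint_efforts": joint torques, N m; "eef_pos": TCP position; "ee_rot": TCP orientation; "contact_force": force on the tool from outside, world axes, zero at the start; "torque": the same for the moment, N m; "width": finger opening in m.
Only numpy, scipy, OpenCV 4.12 (cv2) and the standard library are available. Lean on these libraries where they do the work, as an engineer would, in place of code of your own. Each camera call takes 0.05 s, during which the arm holds its last target.

### The job

Get the stepped lap-joint piece ready for tacking on the sloping fixture: free the clamp knob of the foot stop, slide the stop up until its upper face is on the lowest chalk line, and lock it tight there. Then lay all the steel plates from the mat up the middle of the bed like roof slates, lengthwise along the slope and square to it: the first butted against the stop, each further one lapped over the one below with its lower edge at the next chalk line, no line left out. Leave the hammer, the wire brush and the bar clamp where they are.

Things in the scene. Friction and masses are not known exactly. Their poses are not given: they have to be found in the camera images.
- bed: Sloping bed of the blue fixture: dark steel plate 360 x 200 mm, rising 24 degrees from its foot (robot's right) to its head (left). Origin on its surface and centre line, at the lowest chalk line; x up the slope, y across, z square out of the surface. Six white chalk lines across it, 32 mm apart, at x = 0, 32, 64, 96, 128, 160 mm. Reaches from x = -115 to 245 mm.
- lap_head (a point): A mark on the bed's surface and centre line at x = 59 mm of the bed, where the upper end of the first plate rests. A lapped plate lies 9 degrees flatter than the bed: upper end on the bed, lower edge 9 mm above it on the plate below (the first on the stop's ledge). With its lower edge at a line, its centre is 30 mm up the slope from the line and 7.2 mm out from the bed.
- stop (a joint): Position (m) of the foot stop, a steel block sliding on the bed's centre line. 0: its upper face is on the lowest chalk line; grows up the slope; range -0.045 to 0.03; starts 15 to 40 mm below the line. Stays where left. With the knob free it slides under about 10 N, with the knob tight not under 25 N. Move it by the knob or by its block.
- stop_face (a point): On the stop's upper face, mid-width, 11 mm above the bed; x up the slope, z out of the bed. The lip is 10 mm thick, 50 wide, 22 high; a ledge 14 mm long, 40 wide, 7 high runs up the slope from its foot and carries the lower end of the first plate. Below the lip is the stop's block, 50 x 50 mm, 22 high, with the knob on top.
- knob (a joint): Angle (rad) of the stop's clamp knob. 0: tight; grows as it is turned anticlockwise seen from above, to its end at 1.5. The stop is clamped less and less up to 0.75 and free beyond: turn it to about 1.2. Turning takes up to 0.3 N m near tight; it stays where left. Starts tight (0 to 0.08).
- knob_grip (a point): Centre of the knob's black bar, on the turning axis, 35 mm down the slope from the stop's upper face and 45 mm out from the bed. Bar 40 mm long, 10 thick, 22 high (11 each way from here), on a hub of 22 mm diameter, 12 high. x along the bar (up the slope at knob angle 0), z along the axis, out of the bed.
- plate0_mid (a point): Centre of a bare flat steel plate, 60 long x 40 wide x 5 mm thick, 75 to 115 g; x along its length, y across its width, z through its thickness. The plates (four to six are present, all alike) lie flat on the black mat at the start and are taken across their 40 mm width.
- plate1_mid (a point): Centre of another plate just like plate0's, described there; absent in some runs.
- plate2_mid (a point): Centre of another plate just like plate0's, described there; absent in some runs.
- plate3_mid (a point): Centre of another plate just like plate0's, described there; absent in some runs.
- plate4_mid (a point): Centre of another plate just like plate0's, described there; absent in some runs. At the start in the row of the mat farthest from the fixture.
- plate5_mid (a point): Centre of another plate just like plate0's, described there; absent in some runs. At the start in the row of the mat farthest from the fixture.
- mat: Black rubber bench mat, 240 x 340 x 3 mm, fixed to the bench; the plates lie on it. Origin under its centre.
- hammer: Hammer lying on the bench beyond the mat. Leave it alone.
- wire_brush: Wire brush with wooden handle, lying on its side on the bench, left of the fixture's head. Leave it alone.
- bar_clamp: Bar clamp with a red handle, 200 mm long, lying on the bench on the far side of the fixture. Leave it alone.
- plate0: The plate of plate0_mid; origin at the centre of its underside.
- plate1: The plate of plate1_mid; origin at the centre of its underside.
- plate2: The plate of plate2_mid; origin at the centre of its underside.
- plate3: The plate of plate3_mid; origin at the centre of its underside.
- plate4: The plate of plate4_mid; origin at the centre of its underside.
- plate5: The plate of plate5_mid; origin at the centre of its underside.
Mind the look-alikes: they are no part of the job. Leave any brown or orange look-alike of the plate5 alone. What is shaped like the plate1 but yellow is not meant.

How it is judged:
By the outcome, as a careful person would: the job done as asked, in the order asked, and still so for the second after the job is handed in, with the robot touching nothing.
Of plate0, plate1, plate2, plate3, plate4, plate5 only 4 to 6 are there at a start; the rules pass over those that are not, and their reading is None.
At some moment in a run one of plate4, plate5 may be knocked a few centimetres aside while the robot is not near it.
Once in a run the grip may slacken for a moment while it holds something.
It also fails if it takes over 210 s, if anything falls off the work surface, if the arm or the gripper's body presses on something with over 40 N, if the wrist force passes 120 N, or if a joint passes its speed limit or range.

## Working session

There is one attempt and no reset: what is moved stays moved. The work goes in short steps, Python scripts to look and compute and a tool call to move; the robot and the scene stay as the last step left them, time stands still between calls to the robot, and variables do not carry over. Pictures are saved under pics/ and viewed, and the job is handed in when it is done.

Besides the shell and the picture viewer there is one more tool, called after "Request:" as name(argument=value, ...), one argument or row to a line, values as JSON. jog_arm: Moves the arm, as the interface text tells. Shift numbers are shares of 0.3 m and turn numbers shares of 2 pi rad, none past 1 either way. Its arguments: {"type":"object","properties":{"rows":{"type":"array"},"hand":{"type":"number"},"force":{"type":"number"}},"required":["rows"]}

```bash
ls; mkdir -p pics; python3 - <<'E'
from station import observe, grab_frame
import cv2,numpy as np
print(observe())
for n in ["scene","top","wrist"]:
    f=grab_frame(n); cv2.imwrite(f"pics/{n}0.png",f["pixels"][:,:,::-1]); np.savez(f"/tmp/{n}0.npz",**f)
    print(n,f["fx"],f["fy"],f["cx"],f["cy"],np.round(f["T"],3).tolist(),[k for k in f])
E
```

```text
pics
{'t': 0.0, 'q': array([ 1.20333770e+00,  9.18374685e-02,  1.23184158e+00, -2.15927622e-05,
        1.81975983e+00, -5.67012477e-02]), 'qvel': array([ 1.30957020e-03, -5.70173455e-04, -1.62254087e-04,  2.97031488e-03,
        1.09996828e-05, -1.63553453e-03]), 'joint_efforts': array([ 7.30925640e-04, -4.46452832e+01, -4.06445539e+01,  6.98027574e-02,
        2.96187960e-02, -1.62364122e-04]), 'eef_pos': array([0.18338965, 0.57103171, 0.23854465]), 'ee_rot': array([-3.14150893e+00,  1.84444806e-03,  1.26003372e+00]), 'contact_force': array([-0.18834431,  0.0954875 , -0.43678211]), 'torque': array([ 0.02629304,  0.05959695, -0.06262051]), 'width': 0.0878837698575383}
scene 419.9682035386327 419.9682035386327 326.56234892966387 196.3106077845082 [[-0.401, -0.708, 0.581, 1.399], [0.916, -0.318, 0.245, 0.314], [0.011, 0.631, 0.776, 1.149], [0.0, 0.0, 0.0, 1.0]] ['pixels', 'z_map', 'fx', 'fy', 'cx', 'cy', 'T']
top 513.6949575728457 513.6949575728457 314.20875173709 198.01083940618054 [[-0.002, 0.994, -0.108, 0.445], [-1.0, -0.003, -0.007, -0.037], [-0.007, 0.108, 0.994, 1.442], [0.0, 0.0, 0.0, 1.0]] ['pixels', 'z_map', 'fx', 'fy', 'cx', 'cy', 'T']
wrist 292.66146874524964 292.66146874524964 321.14142199272425 202.29997676220884 [[0.306, -0.919, -0.247, 0.116], [0.952, 0.296, 0.081, 0.594], [-0.001, -0.26, 0.966, 0.383], [0.0, 0.0, 0.0, 1.0]] ['pixels', 'z_map', 'fx', 'fy', 'cx', 'cy', 'T']
```

View pics/scene0.png

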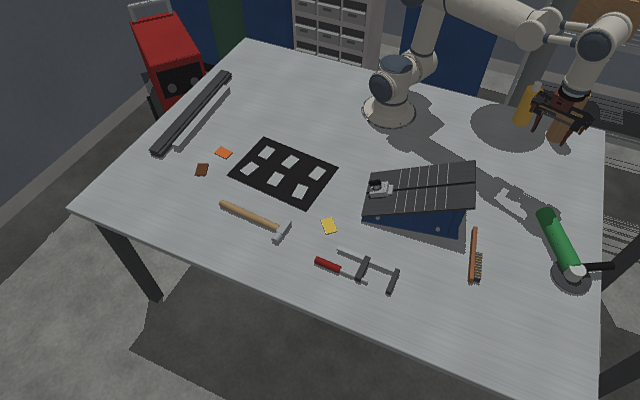

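View pics/top0.png

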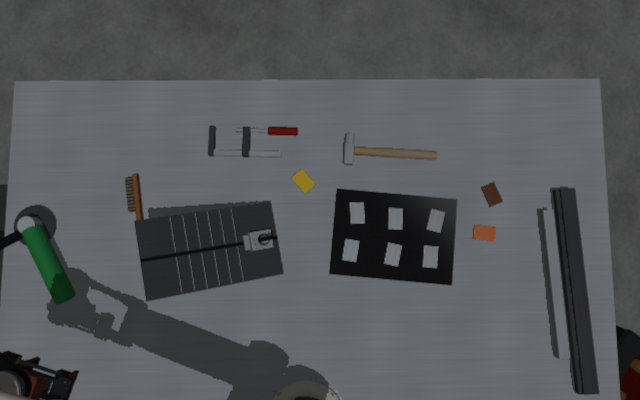

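View pics/wrist0.png

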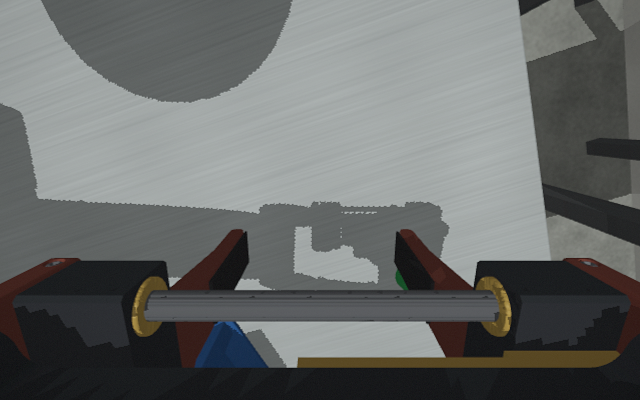

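```bash
cat > h.py <<'E'
import numpy as np, cv2
from station import observe, grab_frame
def P(f,u,v,z=None):
    u=np.asarray(u,float);v=np.asarray(v,float)
    d=np.stack([(u-f["cx"])/f["fx"],-(v-f["cy"])/f["fy"],-np.ones_like(u)],-1)
    return d
def depth_pts(f):
    v,u=np.mgrid[0:400,0:640]
    p=P(f,u,v)*f["z_map"][...,None]
    T=f["T"]; return p@T[:3,:3].T+T[:3,3]
def ray_plane(f,u,v,p0,n):
    T=f["T"]; d=P(f,u,v)@T[:3,:3].T; o=T[:3,3]
    t=((np.asarray(p0)-o)@n)/(d@n); return o+d*t[...,None]
def proj(f,X):
    T=f["T"]; c=(np.asarray(X)-T[:3,3])@T[:3,:3]
    return np.stack([f["cx"]+f["fx"]*c[...,0]/-c[...,2], f["cy"]-f["fy"]*c[...,1]/-c[...,2]],-1)
def load(n): 
    return dict(np.load(f"/tmp/{n}.npz"))
def snap(n,tag):
    f=grab_frame(n); cv2.imwrite(f"pics/{n}{tag}.png",f["pixels"][:,:,::-1]); np.savez(f"/tmp/{n}{tag}.npz",**f); return f
E
python3 - <<'E'
from h import *
f=load("top0"); D=depth_pts(f); 
im=f["pixels"].astype(int)
print("table z", np.median(D[100:120,460:560,2]), D[100:120,460:560,2].std())
# mat plates
hsv=cv2.cvtColor(f["pixels"],cv2.COLOR_RGB2HSV)
m=((hsv[...,2]>110)).astype(np.uint8); m[:,:335]=0; m[:,455:]=0; m[:195]=0; m[282:]=0
n,l,s,c=cv2.connectedComponentsWithStats(m)
for i in range(1,n):
    if s[i,4]<80: continue
    vv,uu=np.where(l==i); cnt=cv2.findContours((l==i).astype(np.uint8),0,2)[0][0]
    zz=np.median(D[vv,uu,2])
    X=ray_plane(f,uu,vv,[0,0,0.008],np.array([0,0,1.]))
    r=cv2.minAreaRect((X[:,:2]*1000).astype(np.float32))
    print(s[i],c[i].round(1),"z",zz.round(4),X.mean(0).round(4),[np.round(q,1) for q in r])
# bed
roi=np.zeros((400,640),bool); roi[215:290,150:240]=1
pts=D[roi]; pts=pts[np.isfinite(pts).all(1)&(f["z_map"][roi]>0)]
c0=pts.mean(0); 
for _ in range(3):
    u,s,vt=np.linalg.svd(pts-pts.mean(0),full_matrices=False); n=vt[2]; r=(pts-pts.mean(0))@n; c0=pts.mean(0); pts=pts[abs(r)<max(0.002,2*r.std())]
n*=np.sign(n[2]); print("plane",c0,n,np.degrees(np.arccos(n[2])),r.std(), "dir up az",np.degrees(np.arctan2(-n[1],-n[0])))
for name,(y0,y1,x0,x1) in dict(bed=(195,305,130,290),mat=(185,290,325,500)).items():
    cv2.imwrite(f"pics/top_{name}.png",cv2.resize(f["pixels"][y0:y1,x0:x1,::-1],None,fx=4.5,fy=4.5,interpolation=cv2.INTER_CUBIC))
E
```

```text
table z 0.0009019462256385502 0.09098535209576382
[350 203  15  20 262] [356.8 212.6] z 0.0085 [ 0.5596 -0.1466  0.008 ] [array([ 559.9, -147.1]), array([39. , 53.3]), np.float64(89.9)]
[389 208  14  21 264] [395.2 218.4] z 0.0086 [ 0.5431 -0.2535  0.008 ] [array([ 544. , -254.4]), array([36.3, 55.8]), np.float64(89.0)]
[427 210  17  22 251] [435.2 220.5] z 0.009 [ 0.5371 -0.3648  0.008 ] [array([ 537.6, -364.9]), array([34.9, 55.5]), np.float64(74.6)]
[343 240  16  21 270] [350.4 250.1] z 0.0088 [ 0.4552 -0.1276  0.008 ] [array([ 455.3, -127.9]), array([37.4, 55.7]), np.float64(80.0)]
[385 243  16  23 271] [392.6 254.2] z 0.0086 [ 0.4438 -0.2443  0.008 ] [array([ 443.9, -244.6]), array([37.4, 55.9]), np.float64(77.5)]
[423 246  15  21 265] [430.  256.4] z 0.0085 [ 0.4375 -0.3478  0.008 ] [array([ 437.5, -348.6]), array([37.7, 55.6]), np.float64(85.0)]
plane [0.45147837 0.27732797 0.12379873] [ 0.07533204 -0.39926702  0.91373461] 23.973341251001447 0.0024005856591626886 dir up az 100.68472330183418
```

View pics/top_bed.png

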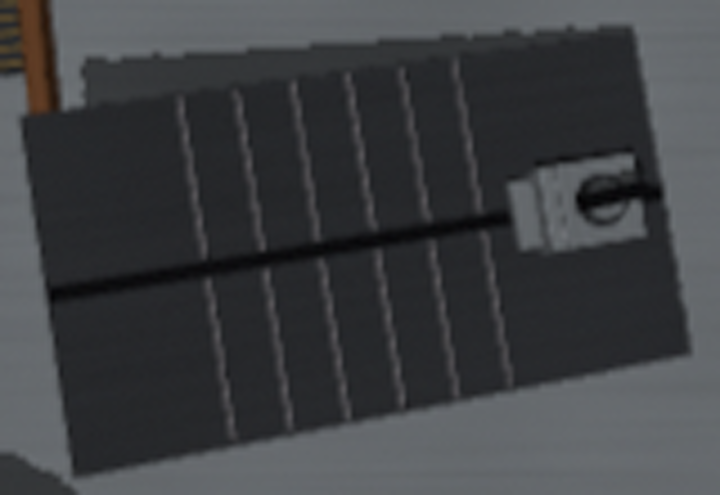

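View pics/top_mat.png

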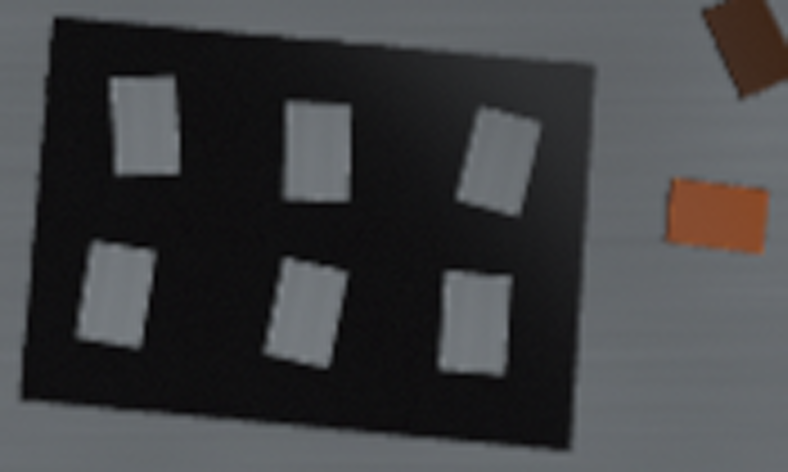

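```bash
python3 - <<'E'
from h import *
f=load("top0")
n=np.array([0.07533204,-0.39926702,0.91373461]);c0=np.array([0.45147837,0.27732797,0.12379873])
# crop offset (130,195)/4.5: line ends in the crop picture
L=[((458,62),(510,385)),((403,70),(455,397)),((348,75),(402,407)),((293,84),(347,420)),((237,92),(290,430)),((181,97),(232,437))]
cl=[(55,294),(505,217)]
g=lambda p:ray_plane(f,130+(p[0]+.5)/4.5-.5,195+(p[1]+.5)/4.5-.5,c0,n)
A,B=g(cl[0]),g(cl[1]); x=(B-A); x/=-np.linalg.norm(x); print("x",x,np.degrees(np.arctan2(x[1],x[0])), np.degrees(np.arcsin(x[2])))
for a,b in L:
    a,b=g(a),g(b); d=(b-a)/np.linalg.norm(b-a); 
    y=np.cross(n,x)
    # intersect with centre line
    M=np.stack([d,-x],1); s=np.linalg.lstsq(M,A-a,rcond=None)[0]; print((a+d*s[0]).round(4),"len",np.linalg.norm(b-a).round(3),"d.x",(d@x).round(3),"s",s[1].round(4))
print(observe()["t"])
E
```

```text
x [-0.17028588  0.89772701  0.40631138] 100.74057943691413 23.97333108406888
[0.4723 0.1765 0.078 ] len 0.192 d.x 0.013 s -0.2424
[0.4667 0.2064 0.0916] len 0.193 d.x 0.013 s -0.2091
[0.4613 0.235  0.1045] len 0.194 d.x 0.006 s -0.1773
[0.4558 0.2638 0.1175] len 0.194 d.x 0.006 s -0.1452
[0.4503 0.2926 0.1306] len 0.193 d.x 0.007 s -0.1131
[0.445  0.3209 0.1434] len 0.192 d.x 0.011 s -0.0816
0.15
```

Request:
jog_arm(
  rows=[
    [0.3, -0.35, 0.1, -0.06],
    [0.6, -0.7, 0.1, -0.12],
    [0.6, -0.7, 0.1, -0.17],
    [0.6, -0.7, 0.1, -0.17],
    [0.6, -0.7, 0.1, -0.17],
    [0.6, -0.7, 0.1, -0.17],
  ],
  hand=1,
)

```text
t: 0.9
eef_pos: [0.365, 0.3594, 0.2697]
ee_rot: [3.141, -0.0, 0.183]
contact_force: [0.8, 1.3, -1.2]
width: 0.0882
```

Request:
jog_arm(
  rows=[
    [0.2, -0.35, 0, 0],
    [0.36, -0.77, 0, 0],
    [0.36, -0.77, 0, 0],
    [0.36, -0.77, 0, 0],
    [0.36, -0.77, 0, 0],
    [0.36, -0.77, 0, 0],
  ],
)

```text
t: 1.65
eef_pos: [0.4714, 0.1304, 0.2694]
ee_rot: [-3.141, 0.001, 0.191]
contact_force: [-0.1, 0.2, 0.4]
width: 0.088
```

```bash
python3 - <<'E'
from h import *
o=observe(); print(o["t"],o["eef_pos"],o["ee_rot"],o["q"].round(2))
f=snap("wrist","1")
E
```

```text
1.65 [0.47139565 0.13036655 0.2694063 ] [-3.14096795e+00  5.77765384e-04  1.90887506e-01] [ 0.2  -0.2   1.46  0.    1.88  0.01]
```

View pics/wrist1.png

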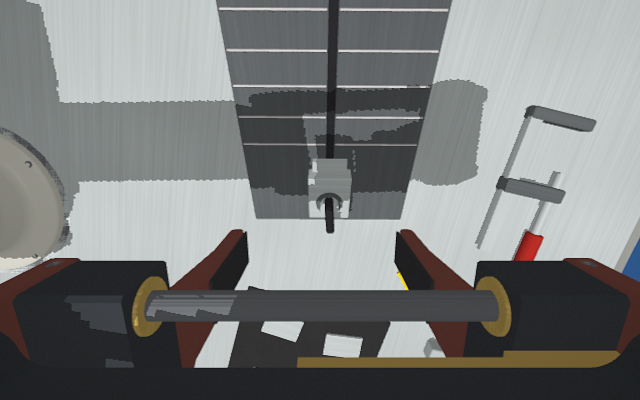

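```bash
cat > bed.py <<'E'
import numpy as np
n=np.array([0.07533204,-0.39926702,0.91373461]);n/=np.linalg.norm(n)
xb=np.array([-0.17028588,0.89772701,0.40631138]);xb-=n*(xb@n);xb/=np.linalg.norm(xb)
yb=np.cross(n,xb); O=np.array([0.4723,0.1765,0.078])
def toB(X): d=np.asarray(X)-O; return np.stack([d@xb,d@yb,d@n],-1)
def toW(b): b=np.asarray(b,float); return O+b[...,:1]*xb+b[...,1:2]*yb+b[...,2:]*n
E
python3 - <<'E'
from h import *; from bed import *
f=load("wrist1"); 
B=toB(depth_pts(f))*1000
# lines: white on columns
g=f["pixels"].max(2).astype(int)
for u in (285,300,345,370):
    col=g[:220,u]; pk=[v for v in range(2,218) if col[v]>150 and col[v]>=col[v-1] and col[v]>col[v+1]]
    print(u,[(v,B[v,u].round(1).tolist()) for v in pk])
for v in range(150,236,4): print(v,B[v,329].round(1),B[v,318].round(1),B[v,340].round(1))
cv2.imwrite("pics/w1c.png",cv2.resize(f["pixels"][130:240,270:390,::-1],None,fx=5,fy=5,interpolation=cv2.INTER_CUBIC))
E
```

```text
285 [(9, [132.3, 40.1, -0.4]), (50, [100.7, 42.6, -0.9]), (86, [68.3, 45.1, -1.5])]
300 [(9, [132.3, 27.4, -1.2]), (50, [100.7, 28.8, -1.2]), (86, [68.3, 30.2, -1.5])]
345 [(9, [132.2, -11.1, -3.2]), (50, [100.4, -12.7, -2.9]), (86, [67.9, -14.5, -3.0]), (117, [36.5, -16.0, -1.5]), (201, [-60.8, -20.0, 19.3]), (207, [-71.1, -20.6, 18.3]), (210, [-75.2, -20.7, 19.3]), (216, [-84.8, -21.2, 19.7])]
370 [(9, [132.3, -32.3, -1.9]), (51, [99.9, -35.7, -1.3]), (86, [68.2, -39.2, -2.3]), (117, [36.6, -42.5, -1.5])]
150 [-3.5  0.1 -2.7] [-3.2 12.7 -2.1] [ -3.2 -12.5  -2.3]
154 [-8.5  0.  -2.4] [-8.2 12.8 -1.7] [ -8.7 -12.7  -2.8]
158 [-13.9  -0.1  -2.5] [-14.1  12.8  -2.8] [-13.6 -12.9  -2.1]
162 [-14.8   0.    5. ] [-15.5  12.7   3.9] [-15.2 -12.7   4.3]
166 [-20.1  -0.1   5.2] [-19.5  12.7   6.2] [-20.5 -12.9   4.5]
170 [-25.8  -0.2   4.7] [-25.5  12.8   5.3] [-26.1 -13.1   4.2]
174 [-28.6  -0.1   9. ] [-28.1  12.7  10. ] [-28.7 -13.    8.9]
178 [-28.3   0.   17.8] [-28.7  12.6  17.3] [-28.1 -12.6  18. ]
182 [-32.5  -0.   19.8] [-32.6  12.6  19.8] [-33.9 -12.8  17.8]
186 [-38.8  -0.2  18.9] [-39.1  12.7  18.6] [-39.4 -13.1  17.9]
190 [-43.7  -0.2  20.1] [-43.6  12.7  20.3] [-44.  -13.2  19.6]
194 [-48.6  -0.3  21.4] [-49.9  12.7  19.9] [-49.6 -13.4  20. ]
198 [-43.8   0.   35.2] [-55.6  12.7  20.2] [-54.9 -13.6  21. ]
202 [-44.1   0.2  42.1] [-61.1  12.8  21.1] [-60.5 -13.8  21.7]
206 [-43.7   0.3  49.5] [-67.1  12.8  21.4] [-67.2 -14.1  21.1]
210 [-45.7   0.4  54. ] [-74.8  12.8  19.8] [-74.3 -14.4  20.4]
214 [-51.    0.3  54.4] [-82.3  12.9  18.9] [-81.5 -14.8  19.6]
218 [-58.1   0.1  53.2] [-107.7   13.2   -1.8] [-108.1  -16.9   -2.3]
222 [-64.   -0.   53.3] [-136.7   13.6  -25. ] [-135.9  -19.2  -24.3]
226 [-71.   -0.1  52.5] [-142.7   13.6  -22.6] [-142.4  -19.4  -22.5]
230 [-76.6  -0.2  53.3] [-147.9   13.6  -19.4] [-147.7  -19.4  -19.4]
234 [-154.5   -3.   -17.6] [-153.8   13.6  -16.9] [-154.4  -19.6  -17.6]
```

View pics/w1c.png

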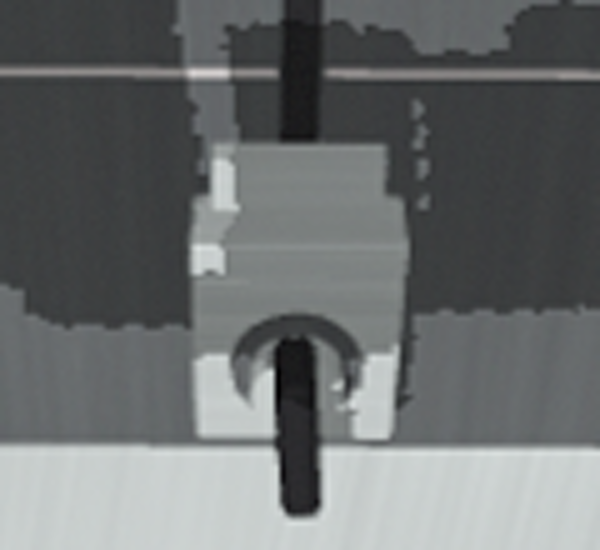

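```bash
python3 - <<'E'
from h import *; from bed import *
t=toW([-.0655,0,.045])+[0,0,.012]; o=observe(); print(t, (t-o["eef_pos"])/.3)
E
```

```text
[0.48684367 0.09973187 0.10450466] [ 0.05225505 -0.10462516 -0.54994191]
```

Request:
jog_arm(
  rows=[
    [0.05, -0.1, -0.15, 0],
    [0.052, -0.104, -0.3, 0],
    [0.052, -0.104, -0.4, 0],
    [0.052, -0.104, -0.47, 0],
    [0.052, -0.104, -0.52, 0],
    [0.052, -0.104, -0.54, 0],
    [0.052, -0.104, -0.54, 0],
    [0.052, -0.104, -0.54, 0],
  ],
  hand=0.4,
)

```text
t: 2.7
eef_pos: [0.4876, 0.0993, 0.1087]
ee_rot: [3.142, -0.002, 0.192]
contact_force: [0.0, -0.8, 0.6]
width: 0.0352
```

```bash
python3 - <<'E'
from h import *
o=observe(); print(o["t"],o["eef_pos"],o["ee_rot"],o["contact_force"])
f=snap("wrist","2")
f=snap("scene","2")
cv2.imwrite("pics/s2c.png",cv2.resize(f["pixels"][140:260,340:500,::-1],None,fx=4.5,fy=4.5,interpolation=cv2.INTER_CUBIC))
E
```

```text
2.7 [0.48758589 0.09928358 0.10870621] [ 3.14151685e+00 -1.64582745e-03  1.92116086e-01] [ 0.00911499 -0.79966531  0.57779073]
```

View pics/wrist2.png

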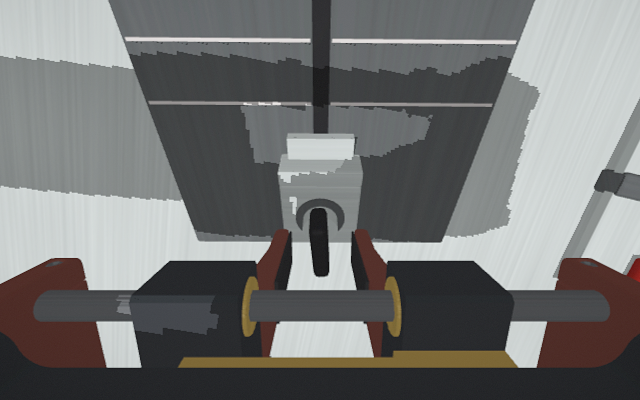

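View pics/s2c.png

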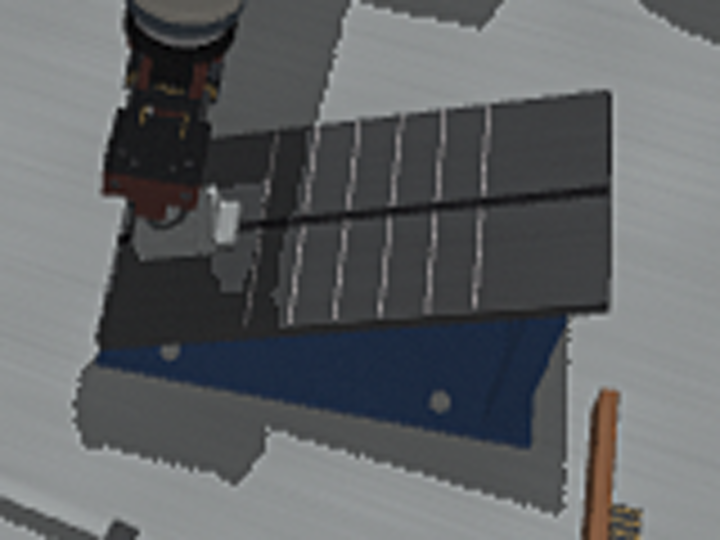

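```bash
python3 - <<'E'
from h import *; from bed import *
f=load("wrist2"); B=toB(depth_pts(f))*1000
for v in range(100,280,6): print(v,B[v,319].round(1),B[v,300].round(1))
print(toB(observe()["eef_pos"])*1000)
g=f["pixels"].max(2)
print([ (v,g[v,290]) for v in range(98,108)], B[103,290],B[40,290])
r=g[250]<45; u=np.where(r[290:350])[0]+290; print("bar cols row250",u.min(),u.max(),B[250,u.min()+1],B[250,u.max()-1])
E
```

```text
100 [ 6.2  0.2 -1.6] [ 6.1 10.9 -1.9]
106 [ 2.6  0.2 -2.2] [ 2.4 11.1 -2.5]
112 [-0.9  0.2 -2.1] [-1.4 11.3 -3.2]
118 [-4.5  0.2 -1.9] [-5.3 11.5 -3.7]
124 [-8.1  0.2 -1.6] [-8.8 11.6 -3.2]
130 [-12.1   0.2  -2.1] [-12.5  11.7  -2.8]
136 [-13.7   0.1   2.9] [-14.7  11.6   0.9]
142 [-16.1   0.1   5.7] [-16.6  11.5   4.8]
148 [-20.3   0.1   5.3] [-21.1  11.7   3.9]
154 [-24.8   0.1   4.6] [-24.4  11.7   5.4]
160 [-28.1   0.1   6.2] [-28.7  11.9   5.3]
166 [-27.9   0.1  13.4] [-28.2  11.5  13. ]
172 [-28.6   0.   19. ] [-28.4  11.1  19.3]
178 [-32.9   0.1  18.8] [-32.7  11.3  19.2]
184 [-36.9   0.1  19.3] [-36.2  11.4  20.4]
190 [-41.2   0.1  19.6] [-41.8  11.7  18.9]
196 [-45.7   0.1  19.8] [-45.9  11.8  19.6]
202 [-48.8   0.   21.8] [-50.7  12.   19.5]
208 [-44.   -0.   33.3] [-53.8  12.   21.8]
214 [-43.2  -0.1  39.5] [-59.   12.3  21.6]
220 [-43.4  -0.1  44.3] [-63.7  12.4  22.1]
226 [-43.5  -0.1  48.9] [-68.4  12.6  22.8]
232 [-44.5  -0.2  52.5] [-77.8  13.2  18.9]
238 [-47.6  -0.2  53.8] [-82.5  13.3  20.1]
244 [-52.2  -0.2  53.8] [-136.6   18.1  -24.3]
250 [-57.9  -0.2  53.1] [-142.3   18.2  -22. ]
256 [-62.5  -0.2  53.5] [-148.    18.3  -19.7]
262 [-68.   -0.2  53.2] [-153.9   18.4  -17.3]
268 [-72.4  -0.2  54.1] [-160.    18.5  -15. ]
274 [-78.1  -0.2  54.1] [-166.1   18.7  -12.7]
[-59.6258797   -0.59310864  59.97633291]
[(98, np.uint8(68)), (99, np.uint8(68)), (100, np.uint8(65)), (101, np.uint8(83)), (102, np.uint8(136)), (103, np.uint8(153)), (104, np.uint8(148)), (105, np.uint8(104)), (106, np.uint8(63)), (107, np.uint8(77))] [ 4.58607245 16.58588059 -1.221613  ] [36.13868685 14.66440169 -2.0164171 ]
bar cols row250 290 327 [-62.45007747  16.02669188  49.09211226] [-57.93043989  -4.05819786  53.02907588]
```

Request:
jog_arm(
  rows=[
    [0, 0.003, -0.012, 0],
    [0, 0.003, -0.012, 0],
    [0, 0.003, -0.012, 0],
    [0, 0.003, -0.012, 0],
    [0, 0.003, -0.012, 0],
    [0, 0.003, -0.012, 0],
  ],
  hand=0,
  force=40,
)

```text
t: 3.55
eef_pos: [0.4866, 0.0999, 0.1039]
ee_rot: [-3.142, 0.001, 0.192]
contact_force: [-5.2, -1.3, 2.1]
width: 0.0097
```

Request:
jog_arm(
  rows=[
    [-0.001, 0, 0, 0.01],
    [-0.001, 0, 0, 0.02],
    [-0.001, 0, 0, 0.03],
    [-0.001, 0, 0, 0.04],
    [-0.001, 0, 0, 0.05],
    [-0.001, 0, 0, 0.06],
    [-0.001, 0, 0, 0.06],
  ],
)

```text
t: 4.42
eef_pos: [0.4873, 0.0995, 0.1042]
ee_rot: [3.14, -0.001, 0.567]
contact_force: [-1.6, -3.5, -0.0]
width: 0.0108
```

```bash
python3 - <<'E'
from h import *; from bed import *
o=observe(); print(o["t"],toB(o["eef_pos"])*1000,o["ee_rot"],o["contact_force"],o["torque"],o["width"])
f=snap("wrist","3")
cv2.imwrite("pics/w3c.png",cv2.resize(f["pixels"][60:310,200:440,::-1],None,fx=2.3,fy=2.3,interpolation=cv2.INTER_CUBIC))
E
```

```text
4.425 [-61.01729435  -0.44653871  55.81831548] [ 3.14031086e+00 -8.83222757e-04  5.67313443e-01] [-1.56415384 -3.5236182  -0.00880084] [-0.29858628 -0.29490084 -0.32202109] 0.010793175928544198
```

View pics/w3c.png

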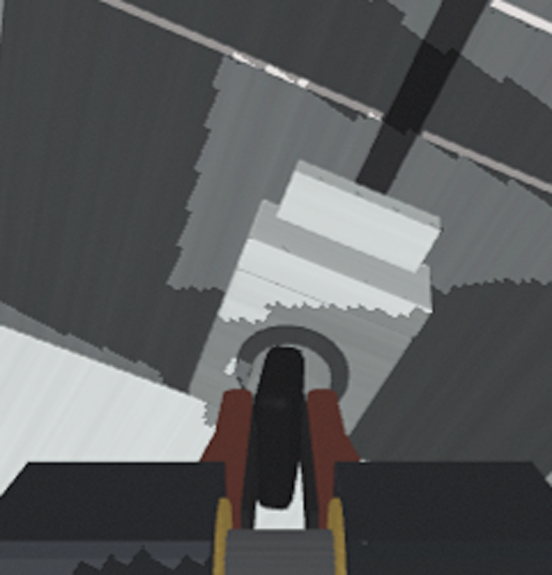

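Knob turning with the gripper; forces small. Continue to about 1.2 rad.

Request:
jog_arm(
  rows=[
    [0, 0, 0, 0.015],
    [0, 0, 0, 0.03],
    [0, 0, 0, 0.045],
    [0, 0, 0, 0.06],
    [0, 0, 0, 0.075],
    [0, 0, 0, 0.09],
    [0, 0, 0, 0.105],
    [0, 0, 0, 0.12],
    [0, 0, 0, 0.135],
    [0, 0, 0, 0.135],
  ],
)

```text
t: 5.72
eef_pos: [0.4876, 0.1003, 0.105]
ee_rot: [3.139, -0.001, 1.415]
contact_force: [-0.0, -0.8, 4.0]
width: 0.0133
```

```bash
python3 - <<'E'
from h import *; from bed import *
o=observe(); print(o["t"],toB(o["eef_pos"])*1000,o["ee_rot"],o["contact_force"],o["torque"],o["width"])
f=snap("wrist","4")
cv2.imwrite("pics/w4c.png",cv2.resize(f["pixels"][60:310,200:440,::-1],None,fx=2.3,fy=2.3,interpolation=cv2.INTER_CUBIC))
f=snap("scene","4")
cv2.imwrite("pics/s4c.png",cv2.resize(f["pixels"][140:260,340:500,::-1],None,fx=4.5,fy=4.5,interpolation=cv2.INTER_CUBIC))
E
```

```text
5.725 [-60.06726662  -0.89741779  56.22431888] [ 3.13917742e+00 -1.32710893e-03  1.41530129e+00] [-0.00433144 -0.81964009  4.02591421] [ 0.38873128 -0.29362549 -0.17833644] 0.013308359017413035
```

View pics/w4c.png

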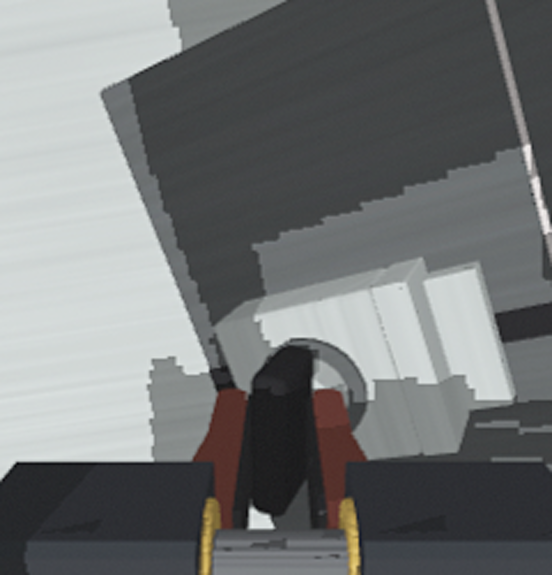

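Request:
jog_arm(
  rows=[
    [-0.003, 0.016, 0.007, 0],
    [-0.006, 0.032, 0.014, 0],
    [-0.009, 0.049, 0.022, 0],
    [-0.012, 0.065, 0.029, 0],
    [-0.015, 0.08, 0.036, 0],
    [-0.018, 0.095, 0.043, 0],
    [-0.018, 0.095, 0.043, 0],
    [-0.018, 0.095, 0.043, 0],
  ],
)

```text
t: 6.82
eef_pos: [0.4826, 0.1273, 0.1173]
ee_rot: [3.138, 0.002, 1.414]
contact_force: [4.0, -5.2, 0.8]
width: 0.0136
```

```bash
python3 - <<'E'
from h import *; from bed import *
o=observe(); print(o["t"],toB(o["eef_pos"])*1000,o["ee_rot"],o["contact_force"],o["torque"],o["width"])
f=snap("wrist","5")
cv2.imwrite("pics/w5c.png",cv2.resize(f["pixels"][130:310,240:440,::-1],None,fx=3,fy=3,interpolation=cv2.INTER_CUBIC))
f=snap("top","5")
cv2.imwrite("pics/t5c.png",cv2.resize(f["pixels"][195:305,160:290,::-1],None,fx=5,fy=5,interpolation=cv2.INTER_CUBIC))
f=snap("scene","5")
cv2.imwrite("pics/s5c.png",cv2.resize(f["pixels"][150:230,350:450,::-1],None,fx=7,fy=7,interpolation=cv2.INTER_CUBIC))
E
```

```text
6.825 [-29.96649941  -0.95303419  56.32839839] [3.13826450e+00 1.81499982e-03 1.41408597e+00] [ 4.02381535 -5.17318768  0.84574306] [-0.50472757 -0.90830789 -0.18543034] 0.013635029263771708
```

View pics/w5c.png

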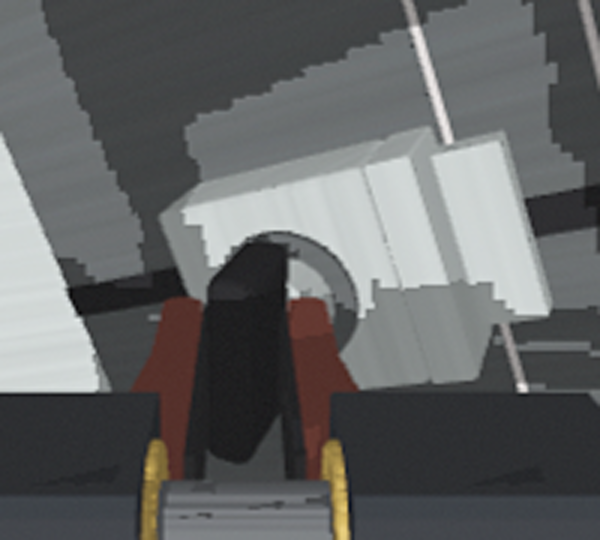

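View pics/s5c.png

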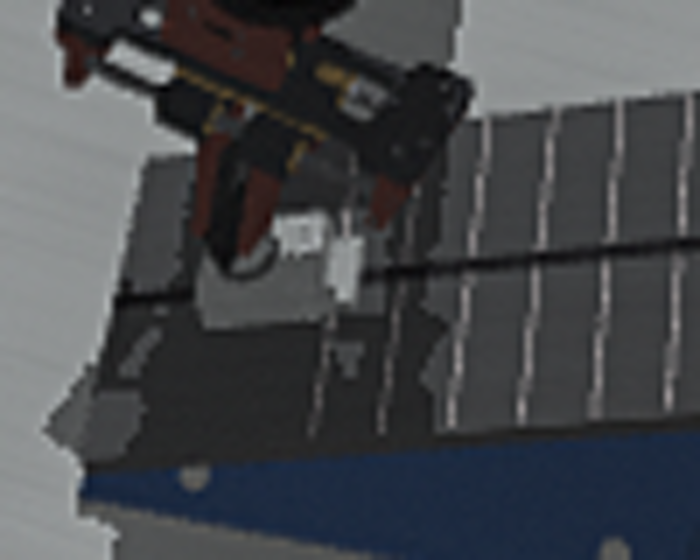

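```bash
python3 - <<'E'
from h import *; from bed import *
f=load("wrist5"); B=toB(depth_pts(f))*1000
# face points: within y +-20, z between 8 and 17, by depth ; ledge end z 1..3
yy=B[...,1]; roi=(abs(yy+0.5)<22)&(B[...,0]>-15)&(B[...,0]<25)
roi[310:]=0
for nm,a,b in (("lipface",7.5,16),("ledge top",4,6.5),):
    m=roi&(B[...,2]>a)&(B[...,2]<b); print(nm,m.sum(),np.percentile(B[m][:,0],[5,25,50,75,95]).round(1))
m=roi&(B[...,2]>18)&(B[...,2]<22); print("top max x",np.percentile(B[m][:,0],[90,98,100]))
m=roi&(B[...,2]>0)&(B[...,2]<4); print("ledge end",np.percentile(B[m][:,0],[5,50,95]))
g=f["pixels"].max(2).astype(int)
for v in range(132,176,6):
    r=g[v,355:400]; u=355+r.argmax(); print(v,u,r.max(),B[v,u].round(1))
for v in range(240,262,4):
    r=g[v,405:420]; u=405+r.argmax(); print(v,u,r.max(),B[v,u].round(1))
E
```

```text
lipface 268 [1.3 1.5 1.6 1.7 1.9]
ledge top 1331 [ 1.9  5.   8.7 12.3 15.1]
top max x [0.52611161 1.60379735 1.99700074]
ledge end [ 1.97683936 12.94314639 15.77897818]
132 376 156 [ 4.5 49.1 -1. ]
138 378 178 [ 4.2 45.1 -2.8]
144 379 232 [ 4.  41.5 -1.6]
150 381 232 [ 3.8 37.4 -2.8]
156 383 232 [ 4.5 33.8 -0.5]
162 385 235 [ 4.4 29.7 -1.3]
168 386 230 [ 3.9 25.8 -1.4]
174 388 230 [ 4.1 21.8 -0.9]
240 408 159 [  4.  -26.   -1.5]
244 409 159 [  3.8 -29.2  -1.8]
248 410 154 [  3.8 -32.   -1.3]
252 412 155 [  4.2 -35.4  -1.7]
256 413 154 [  4.1 -38.7  -1.8]
260 414 196 [  3.9 -41.9  -1.9]
```

Request:
jog_arm(
  rows=[
    [-0.001, 0.004, 0.002, 0],
    [-0.0014, 0.0078, 0.0036, 0],
    [-0.0014, 0.0078, 0.0036, 0],
    [-0.0014, 0.0078, 0.0036, 0],
  ],
)

```text
t: 7.48
eef_pos: [0.4822, 0.1291, 0.1181]
ee_rot: [3.138, 0.003, 1.414]
contact_force: [5.0, -7.3, 0.7]
width: 0.0136
```

```bash
cat > stopchk.py <<'E'
from h import *; from bed import *
import sys
f=snap("wrist",sys.argv[1]); B=toB(depth_pts(f))*1000
o=observe(); print(o["t"],toB(o["eef_pos"])*1000,o["ee_rot"],o["contact_force"],o["width"])
roi=(abs(B[...,1]+0.5)<22)&(B[...,0]>-15)&(B[...,0]<25); roi[310:]=0
m=roi&(B[...,2]>7.5)&(B[...,2]<16); print("lipface",m.sum(),np.percentile(B[m][:,0],[5,25,50,75,95]).round(2))
g=f["pixels"].astype(int).min(2); med=cv2.medianBlur(f["pixels"].min(2),11).astype(int)
y=abs(B[...,1]+.5)
m=(y>27)&(y<80)&(B[...,0]>-2)&(B[...,0]<10)&(abs(B[...,2]+1.5)<2.5)&(g>med+35); m[310:]=0
print("line",m.sum(),np.percentile(B[m][:,0],[10,50,90]).round(2),np.median(B[m][:,2]))
E
python3 stopchk.py 6
```

```text
7.525 [-27.9277406   -0.95876599  56.32356834] [3.13817902e+00 2.71436931e-03 1.41360174e+00] [ 4.59620422 -7.28527859  0.43967746] 0.014004992995372277
lipface 277 [3.29 3.44 3.56 3.7  3.89]
line 381 [3.37 4.4  5.29] -1.8578909251153675
```

Request:
jog_arm(
  rows=[
    [-0.0004, 0.0022, 0.001, 0],
    [-0.0004, 0.0022, 0.001, 0],
    [-0.0004, 0.0022, 0.001, -0.015],
    [-0.0004, 0.0022, 0.001, -0.03],
    [-0.0004, 0.0022, 0.001, -0.045],
    [-0.0004, 0.0022, 0.001, -0.06],
    [-0.0004, 0.0022, 0.001, -0.075],
    [-0.0004, 0.0022, 0.001, -0.09],
    [-0.0004, 0.0022, 0.001, -0.1],
    [-0.0004, 0.0022, 0.001, -0.1],
  ],
)

```text
t: 8.78
eef_pos: [0.482, 0.1293, 0.1193]
ee_rot: [3.137, 0.001, 0.785]
contact_force: [1.7, -9.1, 5.2]
width: 0.0115
```

```bash
python3 stopchk.py 7
```

```text
8.825 [-27.29873348  -0.66861074  57.26345742] [3.13653410e+00 1.08641341e-03 7.85188391e-01] [ 1.81587087 -8.57990119  4.47907972] 0.011006759224019542
lipface 489 [4.38 4.65 4.86 5.08 5.36]
line 492 [3.3  4.32 5.18] -1.7269196114443113
```

Request:
jog_arm(
  rows=[
    [0, 0, 0, -0.012],
    [0, 0, 0, -0.024],
    [0, 0, 0, -0.036],
    [0, 0, 0, -0.048],
    [0, 0, 0, -0.06],
    [0, 0, 0, -0.072],
    [0, 0, 0, -0.084],
    [0, 0, 0, -0.096],
    [0, 0, 0, -0.102],
    [0, 0, 0, -0.102],
  ],
)

```text
t: 10.07
eef_pos: [0.4809, 0.1297, 0.1192]
ee_rot: [3.138, 0.0, 0.146]
contact_force: [-1.5, -8.2, 8.3]
width: 0.0095
```

```bash
python3 stopchk.py 8; python3 - <<'E'
from h import *
f=load("wrist8"); cv2.imwrite("pics/w8c.png",cv2.resize(f["pixels"][100:300,220:420,::-1],None,fx=3,fy=3,interpolation=cv2.INTER_CUBIC))
E
```

```text
10.125 [-26.75977988   0.30140601  57.00667157] [3.13768794e+00 4.41254779e-04 1.46053326e-01] [-1.84662839 -8.72006033  7.58734103] 0.009490943844722894
lipface 566 [4.2  4.55 4.77 5.03 5.38]
line 498 [3.33 4.32 5.16] -1.7085847611061094
```

View pics/w8c.png

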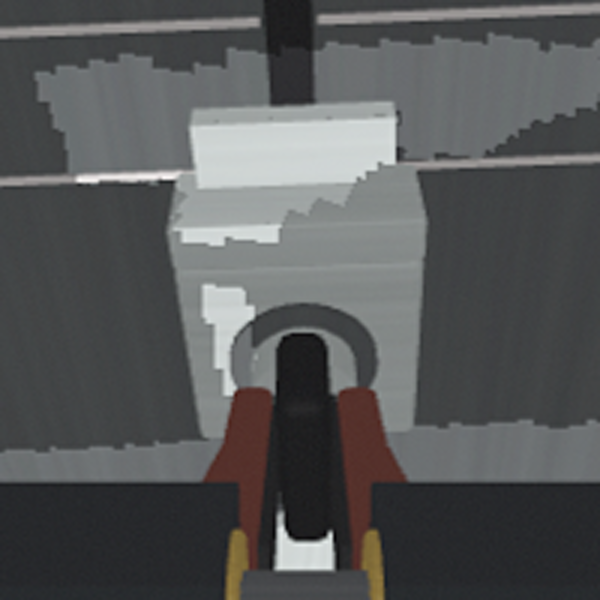

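Request:
jog_arm(
  rows=[
    [0, 0, 0, 0],
    [0, 0, 0, 0],
    [0, 0, 0.15, 0],
    [0, 0, 0.3, 0],
    [0, -0.15, 0.4, 0.03],
    [0, -0.3, 0.4, 0.06],
    [0.03, -0.5, 0.4, 0.09],
    [0.05, -0.7, 0.4, 0.12],
    [0.05, -0.9, 0.4, 0.15],
    [0.05, -0.95, 0.4, 0.18],
  ],
  hand=0.4,
)

```text
t: 11.38
eef_pos: [0.4955, -0.1557, 0.2374]
ee_rot: [-3.14, 0.0, 1.207]
contact_force: [1.1, 0.7, 0.1]
width: 0.0354
```

Request:
jog_arm(
  rows=[
    [0, -0.1, -0.05, 0.02],
    [0, -0.2, -0.05, 0.02],
    [0, -0.2, -0.05, 0.02],
  ],
  hand=0.75,
)

```text
t: 11.75
eef_pos: [0.4955, -0.2147, 0.2221]
ee_rot: [-3.14, -0.0, 1.326]
contact_force: [1.4, 0.3, -0.8]
width: 0.0617
```

```bash
python3 - <<'E'
from h import *
o=observe(); print(o["t"],o["eef_pos"],o["ee_rot"],o["contact_force"])
f=snap("wrist","9"); f=snap("top","9")
cv2.imwrite("pics/t9c.png",cv2.resize(f["pixels"][195:305,160:290,::-1],None,fx=5,fy=5,interpolation=cv2.INTER_CUBIC))
E
```

```text
11.75 [ 0.49551518 -0.21470207  0.22211592] [-3.13964562e+00 -4.73226775e-04  1.32616133e+00] [ 1.38820433  0.26840743 -0.76356011]
```

View pics/wrist9.png

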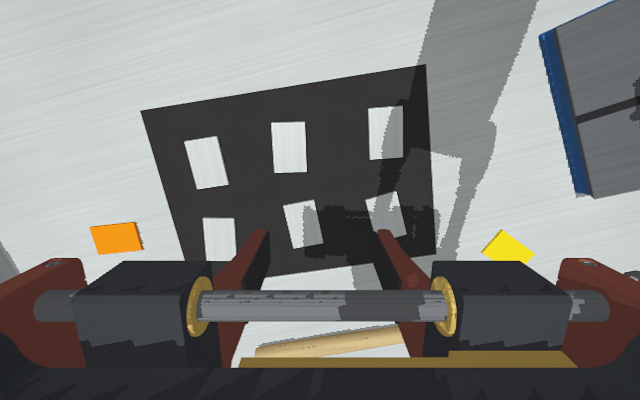

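View pics/t9c.png

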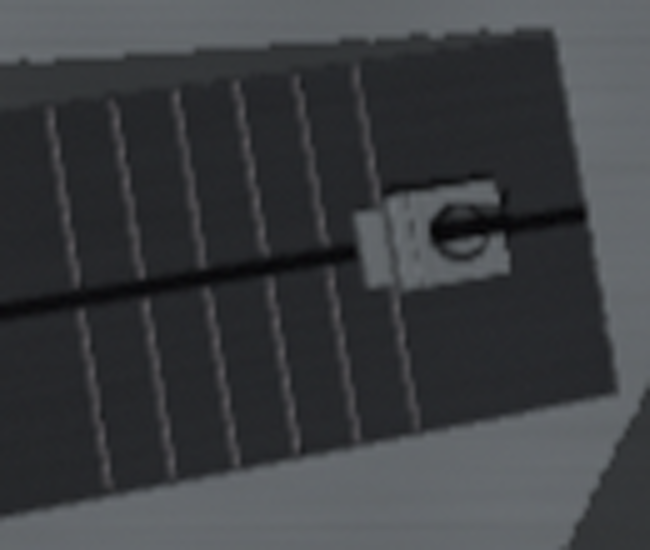

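```bash
cat > plates.py <<'E'
from h import *
def plates(f,thr=85,zt=.008,verbose=1):
    g=f["pixels"].min(2); mx=f["pixels"].max(2)
    D=depth_pts(f)
    X=ray_plane(f,*np.meshgrid(np.arange(640),np.arange(400)),[0,0,zt],np.array([0,0,1.]))
    inm=(X[...,0]>.38)&(X[...,0]<.62)&(X[...,1]>-.43)&(X[...,1]<-.07)&(D[...,2]<.02)&(mx.astype(int)-g<40)
    m=((g>thr)&inm).astype(np.uint8)
    m=cv2.morphologyEx(m,cv2.MORPH_OPEN,np.ones((3,3),np.uint8))
    n,l,s,c=cv2.connectedComponentsWithStats(m,connectivity=4); out=[]
    for i in range(1,n):
        k=l==i
        P_=X[k][:,:2]*1000
        if s[i,4]<150: continue
        r=cv2.minAreaRect(P_.astype(np.float32)); (cx,cy),(w,h),a=r
        if w>h: a+=0
        else: a+=90; w,h=h,w
        a=(a+90)%180-90
        ok=50<w<70 and 32<h<48
        out.append((cx,cy,w,h,a,ok,c[i]))
        if verbose and w<120: print("px",c[i].round(0),"c",round(cx,1),round(cy,1),"wh",round(w,1),round(h,1),"long az",round(a,1),"z",np.median(D[k][:,2]).round(4),ok)
    return out
E
python3 - <<'E'
from plates import *
plates(load("wrist9")); print(); plates(load("top9"),105)
E
```

```text
px [394.  65.] c 384.4 -104.9 wh 69.6 10.9 long az 87.7 z -0.0001 False
px [385. 132.] c 455.7 -124.3 wh 60.8 40.3 long az -10.0 z 0.0077 True
px [289. 147.] c 444.1 -240.5 wh 60.9 41.2 long az -12.8 z 0.0076 True
px [206. 162.] c 437.7 -343.4 wh 61.0 42.2 long az -5.3 z 0.0075 True
px [386. 213.] c 559.2 -143.4 wh 61.0 41.1 long az 2.0 z 0.0076 True
px [303. 224.] c 543.1 -249.4 wh 61.5 41.2 long az -2.5 z 0.0075 True
px [219. 238.] c 536.4 -360.9 wh 60.8 41.9 long az -15.2 z 0.0074 True

px [392. 254.] c 444.1 -243.9 wh 55.2 35.7 long az -12.3 z 0.0088 True
```

Request:
jog_arm(
  rows=[
    [-0.05, 0.15, -0.1, 0.011],
    [-0.13, 0.3, -0.25, 0.011],
    [-0.133, 0.301, -0.4, 0.011],
    [-0.133, 0.301, -0.53, 0.011],
    [-0.133, 0.301, -0.6, 0.011],
    [-0.133, 0.301, -0.63, 0.011],
    [-0.133, 0.301, -0.65, 0.011],
    [-0.133, 0.301, -0.665, 0.011],
    [-0.133, 0.301, -0.667, 0.011],
    [-0.133, 0.301, -0.667, 0.011],
  ],
  hand=0.65,
)

```text
t: 13.1
eef_pos: [0.4563, -0.1234, 0.0238]
ee_rot: [3.141, 0.0, 1.398]
contact_force: [0.7, 0.0, 0.8]
width: 0.0572
```

```bash
python3 - <<'E'
from h import *
o=observe(); print(o["t"],o["eef_pos"],o["ee_rot"],o["contact_force"])
f=snap("wrist","10")
E
```

```text
13.1 [ 0.45627955 -0.1233952   0.02375435] [3.14070629e+00 1.26596129e-04 1.39794572e+00] [0.72050638 0.03126525 0.79662133]
```

View pics/wrist10.png

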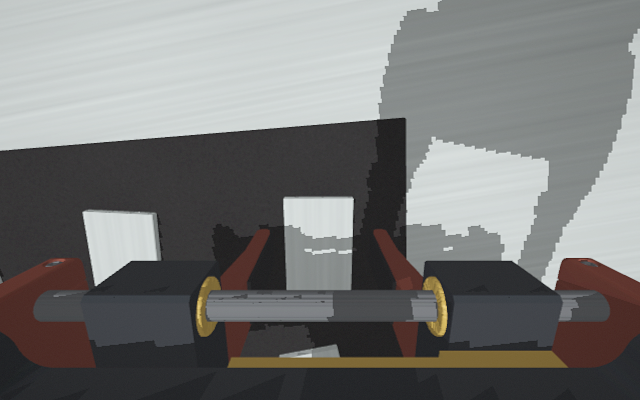

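Request:
jog_arm(
  rows=[
    [0, 0, -0.006, 0],
    [0, 0, -0.006, 0],
  ],
)

```text
t: 13.4
eef_pos: [0.4559, -0.1233, 0.0213]
ee_rot: [-3.141, -0.0, 1.398]
contact_force: [1.1, -0.9, 0.5]
width: 0.0571
```

Request:
jog_arm(
  rows=[
    [0, 0, 0, 0],
    [0, 0, 0, 0],
    [0, 0, 0, 0],
    [0, 0, 0, 0],
  ],
  hand=0,
  force=15,
)

```text
t: 13.9
eef_pos: [0.456, -0.1233, 0.0215]
ee_rot: [3.141, 0.0, 1.398]
contact_force: [0.5, -0.7, 0.5]
width: 0.04
```

```bash
python3 - <<'E'
import re
s=open('bed.py').read().replace("O=np.array([0.4723,0.1765,0.078])","O=np.array([0.4723,0.1765,0.078])+.0042*xb-.0018*n"); open('bed.py','w').write(s)
E
cat >> bed.py <<'E'
def tcp_for(x,z=.0072,lift=.016,y=0): return toW([x,y,z])+[0,0,lift]
E
python3 - <<'E'
from h import *; from bed import *
for nm in ("wrist8","wrist2","wrist1"):
    f=load(nm); B=toB(depth_pts(f))*1000
    g=f["pixels"].min(2).astype(int); med=cv2.medianBlur(f["pixels"].min(2),11).astype(int)
    y=abs(B[...,1])
    for L in (0,32,64,96):
        m=(y>5)&(y<90)&(abs(B[...,0]-L)<4)&(abs(B[...,2])<4)&(g>med+30); m[300:]=0
        if nm=="wrist8" and L==0: m&=(y>28)
        if m.sum()<80: continue
        uv=np.argwhere(m)[:,::-1]; X=toB(ray_plane(f,uv[:,0],uv[:,1],O,n))*1000
        p=np.polyfit(X[:,1],X[:,0],1); print(nm,L,m.sum(),np.degrees(np.arctan(p[0])).round(2),p[1].round(2),"z",np.median(B[m][:,2]).round(2))
o=observe(); print(o["eef_pos"],o["ee_rot"])
for i in range(6): print(i,tcp_for(.030+.032*i).round(4))
E
```

```text
wrist8 0 608 0.2 0.0 z 0.09
wrist8 32 1106 0.18 31.98 z 0.13
wrist8 64 1595 0.18 64.01 z 0.19
wrist2 0 1058 0.19 0.02 z 0.09
wrist2 32 1549 0.17 32.02 z 0.18
wrist1 0 304 0.34 0.23 z -0.08
wrist1 32 395 0.21 32.36 z 0.0
wrist1 64 440 0.13 64.14 z 0.06
wrist1 96 518 0.16 96.15 z 0.14
[ 0.45598911 -0.12330297  0.02146311] [3.14149451e+00 1.38033806e-04 1.39810887e+00]
0 [0.4669 0.205  0.1128]
1 [0.4614 0.2338 0.1258]
2 [0.456  0.2625 0.1388]
3 [0.4505 0.2912 0.1518]
4 [0.4451 0.32   0.1648]
5 [0.4396 0.3487 0.1778]
```

Request:
jog_arm(
  rows=[
    [0, 0, 0.1, 0],
    [0, 0, 0.25, 0],
    [0, 0.15, 0.42, -0.03],
    [0, 0.3, 0.55, -0.06],
    [0, 0.45, 0.6, -0.09],
    [0.02, 0.6, 0.6, -0.12],
    [0.036, 0.75, 0.6, -0.15],
    [0.036, 0.9, 0.6, -0.18],
    [0.036, 0.98, 0.6, -0.193],
    [0.036, 0.98, 0.6, -0.193],
  ],
  force=20,
)

```text
t: 15.15
eef_pos: [0.4663, 0.1722, 0.2009]
ee_rot: [-3.141, 0.001, 0.189]
contact_force: [-0.7, 0.9, -0.1]
width: 0.0395
```

```bash
python3 - <<'E'
from h import *; from bed import *
o=observe(); print(o["t"],o["eef_pos"],o["ee_rot"],o["contact_force"],o["width"])
print((tcp_for(.030)-o["eef_pos"])/.3)
f=snap("wrist","11"); B=toB(depth_pts(f))*1000
g=f["pixels"].max(2)
for v in (20,60,100):
    u=np.where((g[v]<35)&(abs(B[v,:,1])<12))[0]
    if len(u): X=toB(ray_plane(f,np.array([u.min()-.5,u.max()+.5]),np.array([v,v]),O,n))*1000; print(v,u.min(),u.max(),X.round(1))
E
```

```text
15.15 [0.46634768 0.17218399 0.20089113] [-3.14146480e+00  1.06930512e-03  1.88995991e-01] [-0.69647328  0.86680662 -0.10002607] 0.039511733529233595
[ 0.00178445  0.10954079 -0.29353704]
100 325 335 [[89.2  3.7  0. ]
 [89.3 -4.6  0. ]]
```

View pics/wrist11.png

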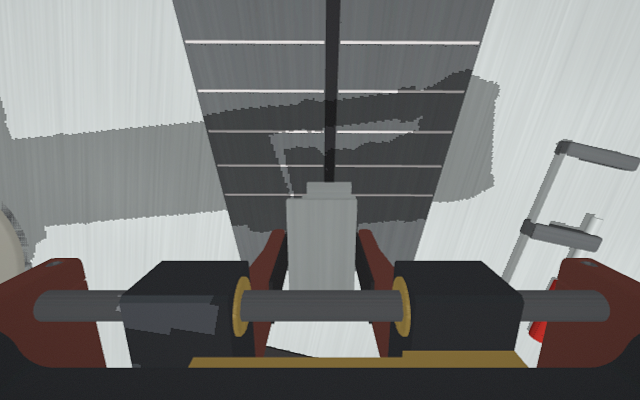

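Request:
jog_arm(
  rows=[
    [0.001, 0.06, -0.08, 0],
    [0.001, 0.115, -0.16, 0],
    [0.001, 0.115, -0.21, 0],
    [0.001, 0.115, -0.235, 0],
    [0.001, 0.115, -0.25, 0],
    [0.001, 0.115, -0.26, 0],
    [0.001, 0.115, -0.27, 0],
    [0.001, 0.115, -0.275, 0],
    [0.001, 0.115, -0.28, 0],
    [0.001, 0.115, -0.28, 0],
  ],
)

```text
t: 16.45
eef_pos: [0.4675, 0.2052, 0.118]
ee_rot: [3.141, -0.001, 0.185]
contact_force: [0.7, -2.3, 3.7]
width: 0.0396
```

```bash
python3 - <<'E'
from h import *; from bed import *
o=observe(); print(o["t"],o["eef_pos"],o["ee_rot"],o["contact_force"],o["width"])
print((tcp_for(.030)-o["eef_pos"])/.3, toB(o["eef_pos"]-[0,0,.016])*1000)
f=snap("wrist","12"); f=snap("scene","12")
cv2.imwrite("pics/s12c.png",cv2.resize(f["pixels"][150:230,350:450,::-1],None,fx=7,fy=7,interpolation=cv2.INTER_CUBIC))
E
```

```text
16.45 [0.46745923 0.20519962 0.11804179] [ 3.14143557e+00 -1.31634628e-03  1.85271161e-01] [ 0.73594231 -2.27595958  3.65511712] 0.039602615703949594
[-0.00192072 -0.00051134 -0.01737259] [32.15719627 -0.59658954 11.94433862]
```

View pics/wrist12.png

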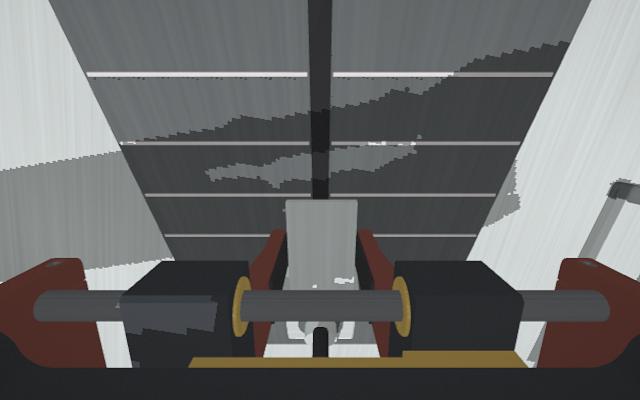

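View pics/s12c.png

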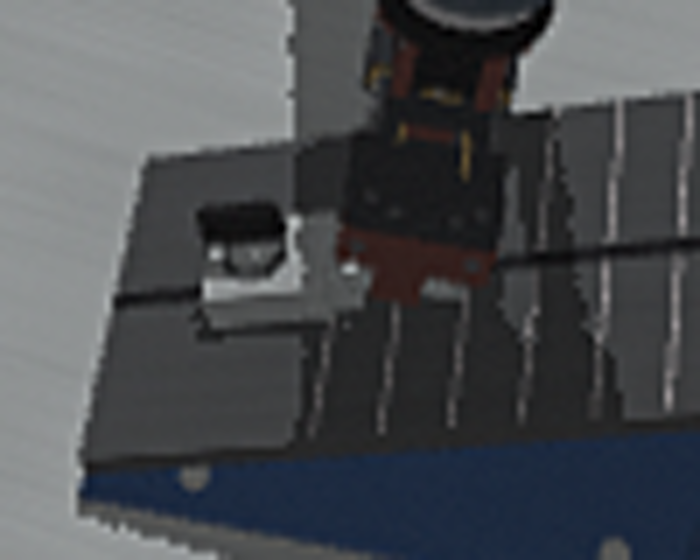

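Request:
jog_arm(
  rows=[
    [0, 0, -0.005, 0],
    [0, 0, -0.01, 0],
    [0, 0, -0.014, 0],
    [0, 0, -0.017, 0],
    [0, 0, -0.017, 0],
  ],
  force=12,
)

```text
t: 17.18
eef_pos: [0.467, 0.2054, 0.1126]
ee_rot: [-3.141, -0.0, 0.186]
contact_force: [-0.8, 0.4, 4.0]
width: 0.0399
```

```bash
python3 - <<'E'
from h import *; from bed import *
o=observe(); print(o["t"],o["eef_pos"],o["ee_rot"],o["contact_force"],o["width"])
print(toB(o["eef_pos"]-[0,0,.016])*1000)
f=snap("wrist","13");B=toB(depth_pts(f))*1000
for v in range(190,290,6): print(v,B[v,321].round(1))
E
```

```text
17.175 [0.46697456 0.20544525 0.11263527] [-3.14123791e+00 -8.50074579e-05  1.85623396e-01] [-0.7500692   0.44188578  3.96256729] 0.039857950172521014
[30.26349982 -0.16416868  6.86963477]
190 [68.6 -0.9 -0.8]
196 [64.2 -0.9 -1.2]
202 [60.8 -0.9 -0.2]
208 [60.9 -0.9  5.1]
214 [57.2 -0.9  5.7]
220 [52.3 -0.8  5.1]
226 [49.3 -0.8  6.7]
232 [46.4 -0.8  8.5]
238 [41.1 -0.8  8. ]
244 [36.8 -0.8  8.6]
250 [31.9 -0.8  8.7]
256 [28.4 -0.8 10.3]
262 [23.  -0.8 10.4]
268 [18.7 -0.8 11.4]
274 [12.6 -0.7 11.3]
280 [ 8.1 -0.7 12.4]
286 [ 3.5 -0.7 13.6]
```

Request:
jog_arm(
  rows=[
    [0.0006, -0.003, -0.0013, 0],
    [0.0011, -0.006, -0.0026, 0],
    [0.0014, -0.0075, -0.0033, 0],
    [0.0014, -0.0075, -0.0033, 0],
  ],
)

```text
t: 17.73
eef_pos: [0.4674, 0.2043, 0.1122]
ee_rot: [-3.139, -0.001, 0.186]
contact_force: [-2.8, 3.5, 6.8]
width: 0.0397
```

```bash
cat > place.py <<'E'
from h import *; from bed import *
import sys
o=observe(); print(o["t"],o["eef_pos"],o["ee_rot"],o["contact_force"],o["width"])
print(toB(o["eef_pos"]-[0,0,.016])*1000)
E
python3 place.py
```

```text
17.725 [0.46735002 0.20427233 0.11217528] [-3.13892581e+00 -9.09764105e-04  1.86349169e-01] [-2.75239711  3.47160171  6.76804942] 0.039723636996758654
[28.95970549 -0.31450074  6.94591461]
```

Request:
jog_arm(
  rows=[
    [0, 0.003, 0.002, 0],
    [0, 0.003, 0.002, 0],
    [0, 0.003, 0.004, 0],
    [0, 0.003, 0.1, 0],
    [0, 0.003, 0.25, 0],
    [0, 0.003, 0.35, 0],
    [0, 0.003, 0.35, 0],
  ],
  hand=0.65,
)

```text
t: 18.6
eef_pos: [0.4685, 0.2042, 0.219]
ee_rot: [-3.141, -0.005, 0.185]
contact_force: [0.4, 0.5, 0.1]
width: 0.0569
```

```bash
python3 place.py; cat > pchk.py <<'E'
from h import *; from bed import *
import sys
f=snap("wrist",sys.argv[1]);B=toB(depth_pts(f))*1000
for v in range(int(sys.argv[2]),int(sys.argv[3]),5): print(v,B[v,321].round(1),B[v,300].round(1),B[v,340].round(1))
cv2.imwrite(f"pics/w{sys.argv[1]}c.png",cv2.resize(f["pixels"][100:300,210:430,::-1],None,fx=3,fy=3,interpolation=cv2.INTER_CUBIC))
E
python3 pchk.py 14 160 290
```

```text
18.6 [0.46846581 0.20416676 0.21903717] [-3.14087989 -0.00488032  0.18527809] [0.41832493 0.46689736 0.05312727] 0.05688405922962056
[ 72.09412963  -1.42979096 104.71552708]
160 [70.9 -2.6 -0.2] [71.1 15.8  0.1] [ 70.3 -19.3  -1. ]
165 [65.8 -2.6 -0.1] [65.5 16.1 -0.7] [ 65.7 -19.4  -0.2]
170 [60.9 -2.6  0.4] [60.2 16.3 -0.8] [ 60.4 -19.6  -0.2]
175 [58.5 -2.5  4.9] [58.3 16.2  4.4] [ 58.1 -19.5   4.4]
180 [53.4 -2.5  5.2] [54.1 16.3  6.2] [ 53.7 -19.6   5.8]
185 [48.7 -2.5  6.3] [48.4 16.5  5.9] [ 48.2 -19.8   5.7]
190 [43.1 -2.5  6.4] [44.5 16.6  8.1] [ 43.1 -19.9   6.5]
195 [38.2 -2.5  7.7] [39.  16.8  8.6] [ 38.6 -20.    8.2]
200 [33.7 -2.5  9.3] [33.2 17.1  8.6] [ 32.7 -20.3   8.2]
205 [28.1 -2.5  9.9] [28.4 17.3 10.1] [ 27.8 -20.4   9.6]
210 [22.8 -2.5 10.9] [22.8 17.5 10.8] [ 22.9 -20.5  11.1]
215 [16.8 -2.5 11.2] [16.3 17.8 10.6] [ 17.  -20.7  11.6]
220 [11.1 -2.4 12.2] [11.5 17.9 12.5] [ 10.9 -20.9  12.1]
225 [ 5.4 -2.4 13.2] [ 6.4 18.1 14.1] [  4.8 -21.1  12.6]
230 [ 0.3 -2.4 15. ] [-0.  18.3 14.5] [ -0.6 -21.3  14.1]
235 [-0.1 -2.4 21.5] [ 0.6 17.9 22.1] [ -1.  -20.9  20.7]
240 [-7.3 -2.4 21.3] [-6.9 18.3 21.5] [ -6.7 -21.1  21.9]
245 [-13.2  -2.4  22.4] [-14.4  18.7  21.2] [-14.1 -21.4  21.7]
250 [-19.3  -2.4  23.6] [-21.1  18.9  21.8] [-22.3 -21.7  21. ]
255 [-24.   -2.3  26. ] [-29.1  19.3  21.6] [-29.7 -22.   21.2]
260 [-15.5  -2.3  39.6] [-36.3  19.6  22.1] [-37.1 -22.3  21.7]
265 [-15.   -2.3  46. ] [-44.8  20.   21.9] [-45.5 -22.6  21.5]
270 [-14.4  -2.2  52.3] [-54.7  20.5  20.7] [-54.1 -23.   21.4]
275 [-16.9  -2.2  56. ] [-91.   23.3  -0.1] [-92.1 -25.7  -0.7]
280 [-25.3  -2.2  55.3] [-1.011e+02  2.380e+01 -1.000e-01] [-101.   -26.     0.2]
285 [-32.6  -2.2  55.7] [-113.3   24.4   -1.5] [-112.6  -26.5   -0.7]
```

View pics/w14c.png

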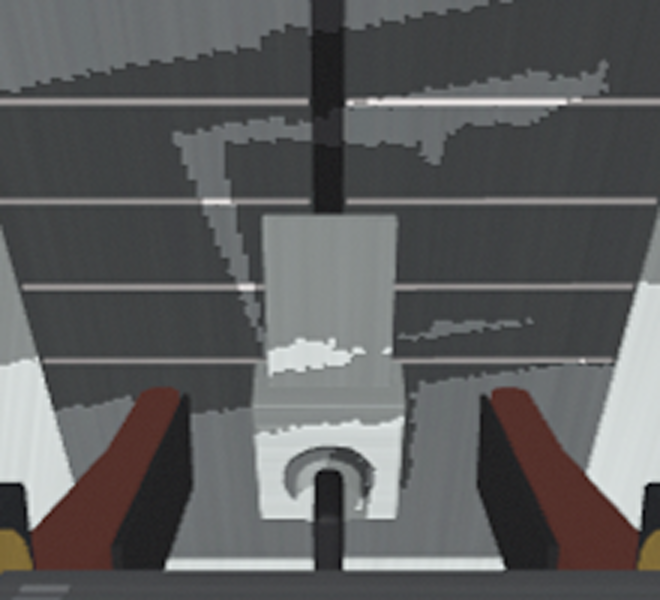

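Request:
jog_arm(
  rows=[
    [0, -0.15, 0.03, 0.03],
    [0.05, -0.3, 0.03, 0.06],
    [0.1, -0.45, 0.03, 0.09],
    [0.15, -0.6, 0, 0.12],
    [0.2, -0.75, -0.05, 0.15],
    [0.26, -0.9, -0.1, 0.18],
    [0.302, -0.99, -0.2, 0.21],
    [0.302, -0.99, -0.3, 0.226],
    [0.302, -0.99, -0.35, 0.226],
  ],
)

```text
t: 19.77
eef_pos: [0.5562, -0.0931, 0.1068]
ee_rot: [-3.135, -0.002, 1.603]
contact_force: [-0.1, 0.4, 0.3]
width: 0.0568
```

```bash
python3 - <<'E'
from plates import *
o=observe(); print(o["t"],o["eef_pos"],o["ee_rot"])
f=snap("wrist","15"); plates(f)
E
```

```text
19.775 [ 0.556194   -0.09306614  0.10678512] [-3.13533116e+00 -1.71643695e-03  1.60349380e+00]
px [12. 52.] c 439.2 -330.8 wh 60.2 23.2 long az -5.5 z 0.0073 False
px [132.  61.] c 444.7 -239.3 wh 60.3 42.4 long az -12.8 z 0.0075 True
px [ 15. 179.] c 539.7 -349.5 wh 62.0 25.6 long az -13.7 z 0.0072 False
px [137. 187.] c 543.4 -248.0 wh 60.6 42.7 long az -2.7 z 0.0074 True
px [262. 207.] c 559.5 -142.9 wh 60.2 40.9 long az 2.6 z 0.0075 True
px [ 54. 258.] c 609.8 -322.6 wh 119.0 21.1 long az 89.5 z -0.0006 False
```

Request:
jog_arm(
  rows=[
    [0.01, -0.1, -0.03, 0.001],
    [0.01, -0.167, -0.1, 0.001],
    [0.01, -0.167, -0.18, 0.001],
    [0.01, -0.167, -0.23, 0.001],
    [0.01, -0.167, -0.26, 0.001],
    [0.01, -0.167, -0.277, 0.001],
    [0.01, -0.167, -0.277, 0.001],
    [0.01, -0.167, -0.277, 0.001],
  ],
)

```text
t: 20.82
eef_pos: [0.5616, -0.1432, 0.0291]
ee_rot: [3.14, 0.0, 1.612]
contact_force: [-0.5, 0.1, -0.3]
width: 0.057
```

Request:
jog_arm(
  rows=[
    [-0.0067, 0, -0.014, 0],
    [-0.0067, 0, -0.025, 0],
    [-0.0067, 0, -0.025, 0],
  ],
)

```text
t: 21.2
eef_pos: [0.559, -0.1432, 0.0206]
ee_rot: [-3.141, -0.0, 1.612]
contact_force: [-0.7, 1.1, 0.5]
width: 0.0573
```

Request:
jog_arm(
  rows=[
    [0, 0, 0, 0],
    [0, 0, 0, 0],
    [0, 0, 0, 0],
    [0, 0, 0, 0],
  ],
  hand=0,
  force=20,
)

```text
t: 21.7
eef_pos: [0.559, -0.1432, 0.0207]
ee_rot: [-3.141, 0.0, 1.612]
contact_force: [-0.3, 0.6, -0.2]
width: 0.0395
```

Request:
jog_arm(
  rows=[
    [0, 0, 0.1, 0],
    [0, 0, 0.25, -0.02],
    [-0.03, 0.15, 0.42, -0.05],
    [-0.08, 0.3, 0.55, -0.08],
    [-0.13, 0.45, 0.62, -0.11],
    [-0.18, 0.6, 0.62, -0.14],
    [-0.24, 0.75, 0.62, -0.17],
    [-0.3, 0.88, 0.62, -0.2],
    [-0.325, 0.98, 0.62, -0.227],
    [-0.325, 0.98, 0.62, -0.227],
  ],
)

```text
t: 22.95
eef_pos: [0.4609, 0.1524, 0.2066]
ee_rot: [-3.141, 0.0, 0.189]
contact_force: [0.5, 0.2, -1.0]
width: 0.04
```

Request:
jog_arm(
  rows=[
    [0, 0.1, -0.05, 0],
    [0, 0.2, -0.1, 0],
    [0, 0.28, -0.15, 0],
    [0, 0.28, -0.15, 0],
    [0, 0.28, -0.15, 0],
  ],
)

```text
t: 23.58
eef_pos: [0.462, 0.2337, 0.162]
ee_rot: [3.141, -0.0, 0.186]
contact_force: [-0.3, -0.6, -1.0]
width: 0.0398
```

```bash
cat > goto.py <<'E'
from h import *; from bed import *
import sys
x=float(sys.argv[1])/1000; lift=float(sys.argv[2])/1000
o=observe(); print(o["t"],o["eef_pos"],o["ee_rot"],o["contact_force"],o["width"])
print("shift", ((tcp_for(x,lift=lift,y=-.0004)-o["eef_pos"])/.3).round(4),"turn",(0.184-o["ee_rot"][2])/6.2832)
print("bed",toB(o["eef_pos"]-[0,0,lift])*1000)
E
python3 goto.py 61.5 15.2; python3 pchk.py 16 160 300 | awk 'NR%3==1'
```

```text
23.575 [0.46203916 0.23371967 0.16204853] [ 3.14088935e+00 -1.53873684e-04  1.86064771e-01] [-0.26491315 -0.58913108 -1.0467214 ] 0.03980849772470359
shift [-0.0004 -0.0011 -0.1241] turn -0.0003286177077537056
bed [76.88885604 -0.59808073 41.09038628]
160 [113.9  -1.3   0.3] [113.2  11.9  -1. ] [113.5 -13.1  -0.3]
175 [102.4  -1.2  -0.2] [102.2  12.4  -0.6] [102.  -13.6  -0.9]
190 [90.8 -1.2  0.4] [90.8 12.9  0.3] [ 90.6 -14.    0.2]
205 [103.8  -1.3  31.9] [103.7  10.5  31.7] [103.5 -11.9  31.6]
220 [96.1 -1.2 35.8] [95.4 10.7 35. ] [ 95.9 -12.   35.6]
235 [87.2 -1.2 38.9] [86.8 10.9 38.5] [ 87.4 -12.1  39.1]
250 [79.1 -1.2 43.1] [78.9 11.  42.8] [ 78.2 -12.3  42.3]
265 [69.  -1.2 45.9] [69.5 11.3 46.3] [ 70.1 -12.4  46.8]
280 [60.9 -1.2 50.7] [61.4 11.4 51. ] [ 60.  -12.6  50. ]
295 [141.2  -1.4 113.8] [141.2   4.1 113.8] [141.7  -6.3 114.2]
```

View pics/w16c.png

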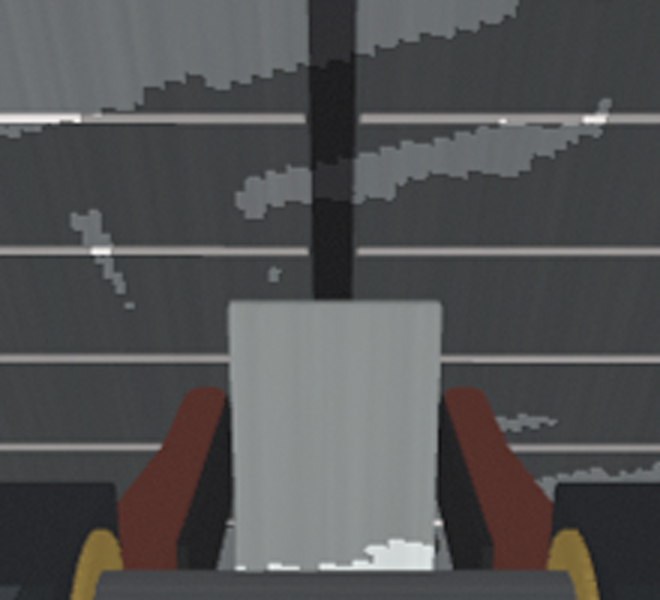

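Request:
jog_arm(
  rows=[
    [0, -0.001, -0.05, 0],
    [0, -0.001, -0.085, 0],
    [0, -0.001, -0.095, 0],
    [0, -0.001, -0.102, 0],
    [0, -0.001, -0.108, 0],
    [0, -0.001, -0.113, 0],
    [0, -0.001, -0.118, 0],
    [0, -0.001, -0.122, 0],
    [0, -0.001, -0.122, 0],
  ],
  force=12,
)

```text
t: 24.75
eef_pos: [0.4616, 0.2348, 0.1251]
ee_rot: [-3.141, -0.0, 0.186]
contact_force: [-0.4, 0.7, 0.6]
width: 0.0398
```

```bash
python3 goto.py 61.5 15.2; python3 pchk.py 17 180 300 | awk 'NR%2==1'
```

```text
24.75 [0.46163438 0.23479925 0.12512151] [-3.14111249e+00 -3.56031152e-04  1.85633377e-01] [-0.40681277  0.72371402  0.56998225] 0.039801696342990446
shift [ 0.0009 -0.0047 -0.001 ] turn -0.00025995936632654574
bed [62.92309039 -0.38803541  6.88735793]
180 [107.7  -1.1  -0.9] [107.5   9.7  -1.2] [107.7 -10.9  -0.9]
190 [102.6  -1.1   0.8] [101.4  10.   -0.9] [ 1.019e+02 -1.110e+01 -1.000e-01]
200 [94.4 -1.1 -1. ] [95.9 10.2  0.7] [ 95.4 -11.3   0.2]
210 [91.8 -1.1  4.2] [92.8 10.1  5.4] [ 92.5 -11.2   5.1]
220 [86.1 -1.1  6. ] [85.6 10.4  5.4] [ 86.2 -11.4   6.1]
230 [79.  -1.   6.5] [79.7 10.6  7.1] [ 78.9 -11.7   6.4]
240 [72.  -1.   7.5] [72.6 10.9  7.9] [ 72.  -11.9   7.5]
250 [65.  -1.   8.7] [65.5 11.2  9.2] [ 65.  -12.1   8.7]
260 [57.6 -1.  10. ] [193.9  -1.3 123.7] [ 58.7 -12.2  10.9]
270 [50.2 -1.  11.6] [50.1 11.8 11.5] [ 49.2 -12.6  10.8]
280 [42.2 -0.9 13. ] [42.  12.1 12.8] [ 42.3 -12.7  13.1]
290 [125.8  -1.2  77.3] [125.8   4.5  77.2] [126.1  -6.3  77.5]
```

Request:
jog_arm(
  rows=[
    [0.0005, -0.0024, -0.001, 0],
    [0.0009, -0.005, -0.002, 0],
    [0.0009, -0.005, -0.002, 0],
  ],
)

```text
t: 25.18
eef_pos: [0.4619, 0.2329, 0.1244]
ee_rot: [3.142, -0.0, 0.185]
contact_force: [0.7, 0.2, -1.0]
width: 0.04
```

```bash
python3 goto.py 61.5 15.2; python3 pchk.py 18 206 300 | awk 'NR%2==1'
```

```text
25.175 [0.46192542 0.23293348 0.1244361 ] [ 3.14153384e+00 -8.73614102e-05  1.85298272e-01] [ 0.71379012  0.24052443 -0.97275493] 0.03998119151779525
shift [-0.      0.0016  0.0013] turn -0.00020662599447223933
bed [60.92009092 -0.32632559  7.02794275]
206 [90.3 -1.   1.6] [89.5 10.5  0.6] [ 89.  -11.5   0.1]
216 [85.9 -1.   4.8] [87.2 10.3  6.3] [ 86.1 -11.3   5.1]
226 [80.5 -1.   7.1] [78.9 10.7  5.4] [ 79.5 -11.5   6.1]
236 [73.2 -1.   7.6] [73.8 10.8  8.1] [ 73.8 -11.6   8.2]
246 [66.5 -1.   9. ] [65.4 11.2  7.9] [ 66.2 -11.9   8.8]
256 [58.5 -0.9  9.6] [58.9 11.4  9.9] [ 58.9 -12.1  10. ]
266 [51.8 -0.9 11.6] [51.2 11.7 11.1] [ 52.  -12.3  11.8]
276 [43.2 -0.9 12.4] [43.7 12.  12.8] [ 43.3 -12.6  12.5]
286 [34.8 -0.9 13.8] [34.7 12.4 13.7] [ 35.3 -12.8  14.1]
296 [125.6  -1.1  80.4] [125.9   4.2  80.6] [126.2  -6.   80.8]
```

Request:
jog_arm(
  rows=[
    [0, 0.001, 0, 0],
    [0, 0.001, 0, 0],
    [0, 0.001, 0.004, 0],
    [0, 0.001, 0.1, 0],
    [0, -0.05, 0.25, 0],
    [0, -0.1, 0.35, 0],
    [0, -0.1, 0.35, 0],
    [0, -0.1, 0.35, 0],
  ],
  hand=0.65,
)

```text
t: 26.22
eef_pos: [0.4616, 0.2032, 0.2282]
ee_rot: [3.142, 0.001, 0.185]
contact_force: [-0.1, -0.5, -1.0]
width: 0.0568
```

```bash
cat > edges.py <<'E'
from h import *; from bed import *
import sys
f=snap("wrist",sys.argv[1]);B=toB(depth_pts(f))*1000
o=observe(); print(o["t"],o["eef_pos"],o["ee_rot"])
# column profile averaged: report lower edges (jumps in z up going downhill->uphill) per y band
for y0 in (-15,-8,8,15):
    m=(abs(B[...,1]-y0)<2.5)&(B[...,0]>-30)&(B[...,0]<240)&(B[...,2]<40); m[285:]=0
    p=B[m]; p=p[np.argsort(p[:,0])]
    xs=np.arange(-30,240,1.0); zz=[np.median(p[abs(p[:,0]-x)<.8][:,2]) if (abs(p[:,0]-x)<.8).sum()>2 else np.nan for x in xs]
    zz=np.array(zz); d=zz[3:]-zz[:-3]
    print(y0,"jumps", [(xs[i+1],round(d[i],1)) for i in range(1,len(d)-1) if abs(d[i])>2.6 and abs(d[i])>=np.nanmax(abs(d[max(0,i-3):i+4]))])
cv2.imwrite(f"pics/w{sys.argv[1]}c.png",cv2.resize(f["pixels"][60:290,200:440,::-1],None,fx=2.5,fy=2.5,interpolation=cv2.INTER_CUBIC))
E
python3 edges.py 19
```

```text
26.275 [0.46132917 0.20320054 0.22761259] [3.14136317e+00 2.73987767e-03 1.85707736e-01]
-15 jumps [(np.float64(0.0), np.float64(-6.0)), (np.float64(89.0), np.float64(-5.1))]
-8 jumps [(np.float64(-27.0), np.float64(-6.6)), (np.float64(0.0), np.float64(-4.9)), (np.float64(89.0), np.float64(-4.8))]
8 jumps [(np.float64(-27.0), np.float64(-7.3)), (np.float64(-1.0), np.float64(-4.9)), (np.float64(90.0), np.float64(-5.0))]
15 jumps [(np.float64(2.0), np.float64(-6.2)), (np.float64(90.0), np.float64(-5.2))]
```

View pics/w19c.png

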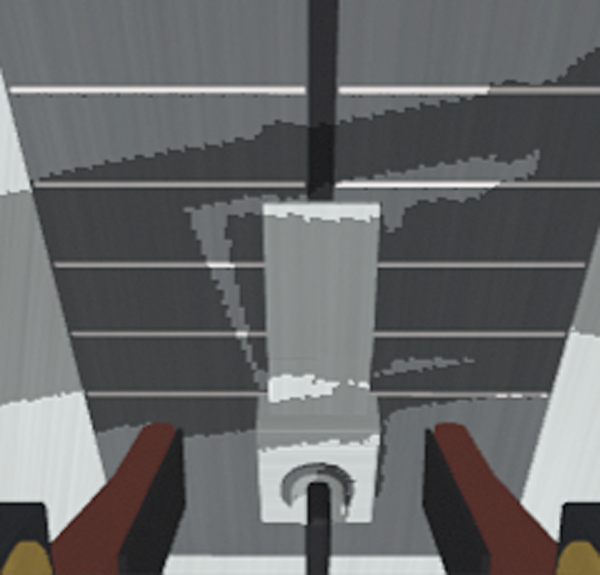

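```bash
cat > upper.py <<'E'
from h import *; from bed import *
def upper(f,x0):
    "x of the upper top edge of a plate with lower edge at x0 (mm) by grey-depth step along columns"
    out=[]
    for y in np.arange(-16,17,4.):
        if abs(y)<7: continue
        xs=np.arange(x0+50,x0+70,.1)
        uv=proj(f,toW(np.stack([xs,0*xs+y,0*xs+5],-1)/1000))
        g=cv2.remap(f["pixels"].astype(np.float32).mean(2),uv[:,0].astype(np.float32)[None],uv[:,1].astype(np.float32)[None],cv2.INTER_LINEAR)[0]
        d=cv2.GaussianBlur(np.gradient(g)[None].astype(np.float32),(0,0),5)[0]; i=d[20:-20].argmin()+20; out.append(xs[i]-x0-60)
    return np.array(out)
E
python3 - <<'E'
from upper import *
print(upper(load("wrist14"),0).round(1)); print(upper(load("wrist19"),32).round(1)); print(upper(load("wrist18"),32).round(1))
E
```

```text
[7.9 2.6 2.5 2.6 2.6 2.7]
[ 7.6  7.5  7.6  7.5 -0.2  7.5]
[2.1 1.9 1.9 1.9 1.9 1.9]
```

```bash
cat > upper.py <<'E'
from h import *; from bed import *
def upper(f,x0,w=5):
    "offset (mm) of a plate's upper bottom edge from where it should be (x0+59.24), +: too high up"
    out=[]
    for y in (-17,-14,-11,-8,7,10,13,16):
        xs=np.arange(x0+59.24-w-2,x0+59.24+w+2,.1)
        uv=proj(f,toW(np.stack([xs,0*xs+y,0*xs],-1)/1000))
        g=cv2.remap(f["pixels"].astype(np.float32).mean(2),uv[:,0].astype(np.float32)[None],uv[:,1].astype(np.float32)[None],cv2.INTER_LINEAR)[0]
        d=cv2.GaussianBlur(np.gradient(g)[None].astype(np.float32),(0,0),4)[0]; i=d[20:-20].argmin()+20; out.append(xs[i]-x0-59.24)
    return np.array(out)
E
python3 - <<'E'
from upper import *
print(upper(load("wrist14"),0).round(1)); print(upper(load("wrist19"),32).round(1)); print(upper(load("wrist18"),32).round(1))
f=load("wrist19"); cv2.imwrite("pics/w19d.png",cv2.resize(f["pixels"][120:170,280:380,::-1],None,fx=7,fy=7,interpolation=cv2.INTER_NEAREST))
E
```

```text
[-0.1  0.   0.   0.   0.   0.   0.   0.1]
[-2.6 -2.5 -2.4 -2.6 -2.3 -2.4 -2.2 -2.3]
[-1.3 -1.5 -1.5 -1.5 -1.5 -1.5 -1.4 -1.4]
```

View pics/w19d.png

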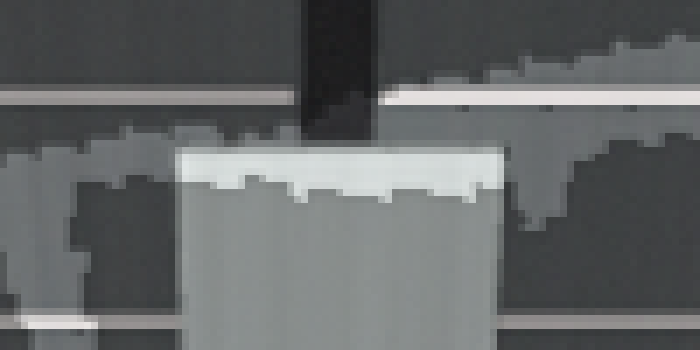

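```bash
python3 - <<'E'
from upper import *
f=snap("wrist","20"); print(upper(f,32).round(1)); print(observe()["t"])
E
python3 goto.py 60 15.2
```

```text
[-2.5 -2.4 -2.3 -2.4 -2.2 -2.4 -2.4 -2. ]
26.325
26.325 [0.46126377 0.20320599 0.22745615] [3.141216   0.0031732  0.18586791] [-0.29313934 -0.25933526 -0.85411211] 0.05718187118181934
shift [ 0.003   0.0962 -0.3441] turn -0.00029728706272170834
bed [ 76.20380296   5.82185511 112.98028559]
```

Request:
jog_arm(
  rows=[
    [0.002, 0.05, -0.1, 0],
    [0.003, 0.094, -0.2, 0],
    [0.003, 0.094, -0.28, 0],
    [0.003, 0.094, -0.32, 0],
    [0.003, 0.094, -0.337, 0],
    [0.003, 0.094, -0.342, 0],
    [0.003, 0.094, -0.342, 0],
    [0.003, 0.094, -0.342, 0],
  ],
)

```text
t: 27.32
eef_pos: [0.4631, 0.2313, 0.1278]
ee_rot: [-3.141, -0.001, 0.185]
contact_force: [-0.4, -0.5, 1.2]
width: 0.0573
```

Request:
jog_arm(
  rows=[
    [0, 0, 0, 0],
    [0, 0, 0, 0],
    [0, 0, 0, 0],
    [0, 0, 0, 0],
  ],
  hand=0,
  force=10,
)

```text
t: 27.82
eef_pos: [0.4628, 0.2312, 0.1271]
ee_rot: [3.142, -0.0, 0.185]
contact_force: [-0.1, -1.2, 1.5]
width: 0.0392
```

```bash
python3 goto.py 60 15.2;python3 - <<'E'
from upper import *
f=snap("wrist","21"); print(upper(f,32).round(1)); print(observe()["t"])
E
```

```text
27.825 [0.4627863  0.23120513 0.12706213] [ 3.14155075e+00 -1.85672901e-04  1.85439719e-01] [-0.07924184 -1.2059237   1.51673075] 0.03923763337930784
shift [-0.0021  0.0028 -0.0095] turn -0.00022913788492455285
bed [60.28888887 -0.8512725  10.18236011]
[-1.6 -1.6 -1.6 -1.6 -1.5 -1.6 -1.5 -1.5]
27.875
```

```bash
cat > upper.py <<'E'
from h import *; from bed import *
def upper(f,x0,w=6,z=0,ex=59.24,full=False):
    out=[]
    for y in (-17,-14,-11,-8,7,10,13,16):
        xs=np.arange(x0+ex-w-2,x0+ex+w+2,.1)
        uv=proj(f,toW(np.stack([xs,0*xs+y,0*xs+z],-1)/1000))
        g=cv2.remap(f["pixels"].astype(np.float32).mean(2),uv[:,0].astype(np.float32)[None],uv[:,1].astype(np.float32)[None],cv2.INTER_LINEAR)[0]
        d=cv2.GaussianBlur(np.gradient(g)[None].astype(np.float32),(0,0),4)[0]; i=d[20:-20].argmin()+20; out.append(xs[i]-x0-ex)
        if full and y in(-14,): print(g[::6].round(0).astype(int).tolist(), xs[0]-x0)
    return np.array(out)
def both(f,x0): print("bottom",np.median(upper(f,x0)).round(2),"top",np.median(upper(f,x0,z=5,ex=60.0)).round(2), "ends",np.round(upper(f,x0)[[0,-1]],1))
E
python3 - <<'E'
from upper import *
for n_,x0 in (("wrist14",0),("wrist19",32),("wrist18",32),("wrist21",32)):
    f=load(n_); print(n_); upper(f,x0,full=1); both(f,x0)
E
```

```text
wrist14
[138, 138, 138, 138, 138, 138, 138, 138, 138, 138, 136, 136, 136, 115, 94, 78, 67, 65, 71, 82, 116, 145, 132, 113, 85, 72, 67] 51.24
bottom 6.0 top 2.5 ends [6. 6.]
wrist19
[210, 214, 214, 213, 213, 213, 214, 214, 209, 179, 149, 123, 115, 110, 110, 110, 109, 109, 105, 117, 193, 223, 218, 168, 133, 108, 87] 51.24000000000001
bottom 5.8 top -0.6 ends [5.9 5.8]
wrist18
[139, 138, 138, 138, 139, 139, 138, 133, 133, 134, 122, 96, 71, 66, 67, 68, 67, 66, 63, 81, 146, 153, 153, 103, 72, 64, 66] 51.24000000000001
bottom 5.75 top 1.9 ends [5.7 5.8]
wrist21
[138, 139, 139, 139, 139, 141, 136, 134, 134, 134, 124, 87, 69, 65, 67, 67, 66, 66, 64, 93, 130, 150, 142, 108, 73, 64, 67] 51.24000000000001
bottom 5.85 top 1.7 ends [5.8 5.9]
```

Request:
jog_arm(
  rows=[
    [-0.0005, 0.0025, 0.001, 0],
    [-0.0009, 0.0048, 0.0022, 0],
    [-0.0009, 0.0048, 0.0022, 0],
  ],
)

```text
t: 28.25
eef_pos: [0.4625, 0.2326, 0.1275]
ee_rot: [3.141, 0.0, 0.185]
contact_force: [0.2, -0.5, 0.4]
width: 0.0394
```

```bash
sed -i 's/w=6,z=0/w=3.3,z=0/' upper.py; python3 goto.py 62 15.2;python3 - <<'E'
from upper import *
f=snap("wrist","22"); both(f,32); print(observe()["t"])
E
```

```text
28.25 [0.46245398 0.23259686 0.12753013] [3.14141668e+00 1.28778624e-04 1.85420256e-01] [ 0.22636113 -0.46266287  0.37654028] 0.03940495775821286
shift [-0.0021  0.0042 -0.0083] turn -0.00022604024736535468
bed [61.7850311  -0.78408193 10.02928143]
bottom -0.05 top 3.15 ends [-0.2  0.1]
28.3
```

Request:
jog_arm(
  rows=[
    [0, 0, 0, 0],
    [0, 0, 0, 0],
    [0, 0, 0.02, 0],
    [0, 0, 0.15, 0],
    [0, -0.1, 0.3, 0.02],
    [0, -0.25, 0.4, 0.05],
    [0.05, -0.4, 0.4, 0.08],
    [0.1, -0.6, 0.4, 0.11],
    [0.15, -0.8, 0.4, 0.14],
    [0.2, -0.98, 0.4, 0.17],
  ],
  hand=0.65,
)

```text
t: 29.55
eef_pos: [0.5194, -0.0494, 0.2484]
ee_rot: [3.14, -0.001, 1.188]
contact_force: [1.7, 0.7, -0.2]
width: 0.057
```

Request:
jog_arm(
  rows=[
    [0.05, -0.2, -0.1, 0.02],
    [0.06, -0.4, -0.25, 0.044],
    [0.07, -0.55, -0.4, 0.044],
    [0.07, -0.62, -0.5, 0.044],
    [0.07, -0.62, -0.5, 0.044],
  ],
)

```text
t: 30.18
eef_pos: [0.5377, -0.2348, 0.0929]
ee_rot: [-3.134, -0.003, 1.455]
contact_force: [0.4, 0.8, 0.2]
width: 0.0571
```

```bash
python3 - <<'E'
from plates import *
o=observe(); print(o["t"],o["eef_pos"],o["ee_rot"])
f=snap("wrist","23"); plates(f)
E
```

```text
30.175 [ 0.53771551 -0.2348295   0.09294972] [-3.13384854e+00 -2.58694992e-03  1.45541439e+00]
px [297.  93.] c 444.5 -240.7 wh 60.4 40.5 long az -12.8 z 0.0077 True
px [159. 101.] c 438.1 -343.1 wh 60.2 42.2 long az -5.2 z 0.0075 True
px [302. 220.] c 543.3 -249.5 wh 60.6 40.6 long az -2.7 z 0.0076 True
px [169. 227.] c 537.1 -360.3 wh 61.2 41.3 long az -15.3 z 0.0074 True
```

Request:
jog_arm(
  rows=[
    [-0.001, -0.007, -0.08, 0],
    [-0.001, -0.007, -0.16, 0],
    [-0.001, -0.007, -0.21, 0],
    [-0.001, -0.007, -0.24, 0],
    [-0.001, -0.007, -0.252, 0],
    [-0.001, -0.007, -0.252, 0],
    [-0.001, -0.007, -0.252, 0],
  ],
)

```text
t: 31.1
eef_pos: [0.5409, -0.2356, 0.0252]
ee_rot: [3.139, 0.0, 1.459]
contact_force: [-3.9, 3.5, 8.7]
width: 0.0572
```

Request:
jog_arm(
  rows=[
    [0, 0, 0.03, 0],
    [0, 0, 0.06, 0],
    [0.008, -0.046, 0.06, 0.0105],
    [0.008, -0.046, 0.06, 0.0105],
    [0.008, -0.046, 0.06, 0.0105],
  ],
)

```text
t: 31.72
eef_pos: [0.5422, -0.2494, 0.04]
ee_rot: [-3.141, -0.0, 1.523]
contact_force: [0.2, -0.0, 0.2]
width: 0.0573
```

```bash
python3 - <<'E'
from plates import *
o=observe(); print(o["t"],o["eef_pos"],o["ee_rot"],o["contact_force"])
f=snap("wrist","24"); plates(f)
E
```

```text
31.725 [ 0.54222493 -0.24938548  0.04004544] [-3.14143684e+00 -3.24992083e-04  1.52338483e+00] [ 0.17365765 -0.00116059  0.23550625]
px [326.  69.] c 444.6 -240.8 wh 60.0 40.3 long az -12.8 z 0.0077 True
px [141.  66.] c 438.2 -343.1 wh 60.0 42.0 long az -5.2 z 0.0075 True
px [146. 227.] c 536.3 -360.3 wh 60.2 41.8 long az -15.2 z 0.0074 True
px [319. 236.] c 543.3 -249.7 wh 60.5 40.2 long az -2.3 z 0.0076 True
px [309. 332.] c 614.7 -252.1 wh 106.5 15.0 long az 87.2 z -0.0004 False
```

View pics/wrist24.png

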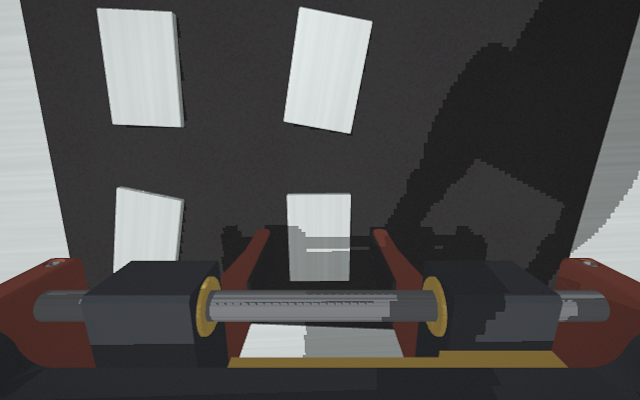

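Request:
jog_arm(
  rows=[
    [0.0035, 0, -0.04, 0],
    [0.0035, 0, -0.06, 0],
    [0.0035, 0, -0.063, 0],
    [0.0035, 0, -0.063, 0],
  ],
)

```text
t: 32.28
eef_pos: [0.5432, -0.2495, 0.0207]
ee_rot: [-3.141, -0.0, 1.525]
contact_force: [-0.5, -0.3, -0.5]
width: 0.0573
```

Request:
jog_arm(
  rows=[
    [0, 0, 0, 0],
    [0, 0, 0, 0],
    [0, 0, 0, 0],
    [0, 0, 0, 0],
  ],
  hand=0,
  force=20,
)

```text
t: 32.78
eef_pos: [0.5433, -0.2497, 0.0211]
ee_rot: [-3.142, 0.0, 1.525]
contact_force: [0.4, 0.1, -0.2]
width: 0.0398
```

Request:
jog_arm(
  rows=[
    [0, 0, 0.1, 0],
    [0, 0, 0.25, -0.02],
    [-0.03, 0.15, 0.42, -0.05],
    [-0.08, 0.32, 0.58, -0.08],
    [-0.13, 0.5, 0.7, -0.11],
    [-0.18, 0.66, 0.7, -0.14],
    [-0.24, 0.82, 0.7, -0.17],
    [-0.29, 0.98, 0.7, -0.2],
    [-0.29, 0.98, 0.7, -0.2134],
    [-0.29, 0.98, 0.7, -0.2134],
  ],
)

```text
t: 34.02
eef_pos: [0.4561, 0.045, 0.2313]
ee_rot: [3.141, -0.0, 0.187]
contact_force: [0.2, 0.7, -0.1]
width: 0.0398
```

Request:
jog_arm(
  rows=[
    [0, 0.2, -0.05, 0],
    [0, 0.4, -0.1, 0],
    [0, 0.6, -0.15, 0],
    [0, 0.72, -0.18, 0],
    [0, 0.72, -0.18, 0],
    [0, 0.72, -0.18, 0],
    [0, 0.72, -0.18, 0],
  ],
)

```text
t: 34.9
eef_pos: [0.457, 0.2591, 0.1778]
ee_rot: [3.142, -0.001, 0.183]
contact_force: [0.4, 0.5, -0.3]
width: 0.0397
```

```bash
python3 goto.py 94.4 15.4
```

```text
34.9 [0.45698566 0.25907395 0.1777868 ] [ 3.14151434e+00 -1.03273361e-03  1.82657829e-01] [ 0.3728275  0.5431388 -0.256906 ] 0.03966349736390255
shift [-0.0023  0.0129 -0.1313] turn 0.00021361259238671332
bed [106.82399475  -0.35966418  44.78442732]
```

Request:
jog_arm(
  rows=[
    [-0.002, 0.013, -0.05, 0],
    [-0.002, 0.013, -0.09, 0],
    [-0.002, 0.013, -0.102, 0],
    [-0.002, 0.013, -0.109, 0],
    [-0.002, 0.013, -0.115, 0],
    [-0.002, 0.013, -0.12, 0],
    [-0.002, 0.013, -0.125, 0],
    [-0.002, 0.013, -0.13, 0],
    [-0.002, 0.013, -0.13, 0],
  ],
  force=12,
)

```text
t: 36.02
eef_pos: [0.4558, 0.2646, 0.1386]
ee_rot: [-3.141, -0.001, 0.184]
contact_force: [-2.4, -0.4, 3.4]
width: 0.0398
```

```bash
cat > chk.py <<'E'
from upper import *; import sys
tag,x0=sys.argv[1],float(sys.argv[2])
f=snap("wrist",tag); upper(f,x0,full=1); both(f,x0)
# plate middle across, from depth
B=toB(depth_pts(f))*1000
m=(B[...,0]>x0+38)&(B[...,0]<x0+56)&(B[...,2]>3.5)&(B[...,2]<11)&(abs(B[...,1])<35); m[300:]=0
print("y range",np.percentile(B[m][:,1],[1,50,99]).round(1), "z(40..56)",np.polyfit(B[m][:,0]-x0,B[m][:,2],1).round(3))
cv2.imwrite(f"pics/w{tag}c.png",cv2.resize(f["pixels"][60:290,200:440,::-1],None,fx=2.5,fy=2.5,interpolation=cv2.INTER_CUBIC))
E
python3 goto.py 94.4 15.4; python3 chk.py 25 64
```

```text
36.025 [0.45583724 0.26459702 0.13864848] [-3.14089919e+00 -7.96966275e-04  1.84148655e-01] [-2.42831694 -0.42427595  3.38567921] 0.03979230971150128
shift [ 0.0016 -0.0055 -0.0008] turn -2.365907576314521e-05
bed [96.07542674 -0.24558577  6.73069329]
[138, 138, 139, 138, 138, 138, 140, 141, 135, 134, 134, 135, 123, 87, 63, 116, 143, 151] 53.94000000000001
bottom 2.2 top 2.85 ends [2.2 2.3]
y range [-27.8  -0.9  25.2] z(40..56) [-0.146 13.658]
```

View pics/w25c.png

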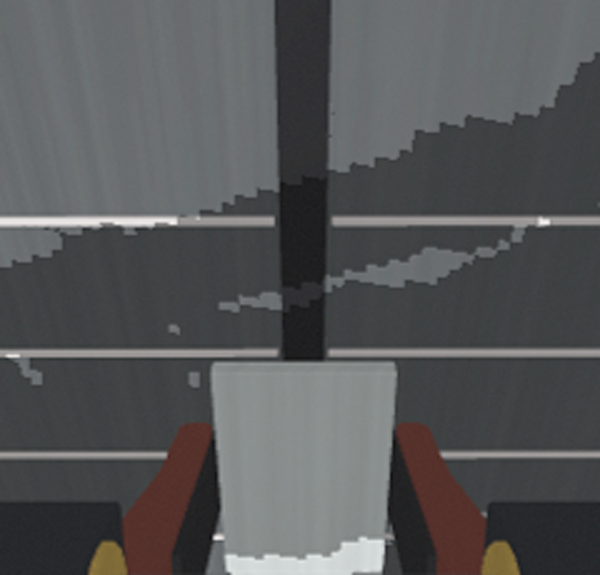

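Request:
jog_arm(
  rows=[
    [0.0006, -0.0033, -0.0014, 0],
    [0.0012, -0.0067, -0.0028, 0],
    [0.0012, -0.0067, -0.0028, 0],
  ],
)

```text
t: 36.45
eef_pos: [0.4566, 0.2624, 0.1378]
ee_rot: [-3.141, -0.002, 0.184]
contact_force: [-0.3, 0.7, 5.1]
width: 0.0398
```

```bash
python3 goto.py 94.4 15.4; python3 chk.py 26 64
```

```text
36.45 [0.45658387 0.26238328 0.13777585] [-3.14114507e+00 -1.53735746e-03  1.83783087e-01] [-0.33949447  0.71337194  5.05189385] 0.039808406636828414
shift [-0.0009  0.0018  0.0021] turn 3.4522661088101524e-05
bed [93.60639187 -0.56663707  6.87345944]
[139, 139, 140, 139, 136, 133, 133, 136, 112, 82, 66, 66, 67, 66, 61, 113, 149, 152] 53.94000000000001
bottom -0.3 top 3.05 ends [-0.4 -0.2]
y range [-27.8  -1.3  24.7] z(40..56) [-0.156 13.834]
```

Request:
jog_arm(
  rows=[
    [0, 0.001, 0, 0],
    [0, 0.001, 0, 0],
    [0, 0.001, 0.003, 0],
    [0, 0.001, 0.02, 0],
    [0, 0.001, 0.04, 0],
  ],
  hand=0.65,
)

```text
t: 37.12
eef_pos: [0.4559, 0.2626, 0.1493]
ee_rot: [-3.142, 0.001, 0.184]
contact_force: [-0.3, -0.4, 0.3]
width: 0.0572
```

```bash
python3 chk.py 27 64; python3 - <<'E'
from station import observe
o=observe(); print(o["t"],o["eef_pos"],o["ee_rot"])
E
```

```text
[138, 138, 139, 138, 136, 134, 133, 137, 125, 85, 66, 66, 66, 64, 70, 126, 145, 151] 53.94000000000001
bottom -0.2 top 3.0 ends [-0.2 -0.2]
y range [-21.   -1.8  18.1] z(40..56) [-0.157 13.948]
37.175 [0.45631565 0.2627903  0.15053596] [-3.14112691e+00 -1.06761737e-03  1.84099563e-01]
```

View pics/w27c.png

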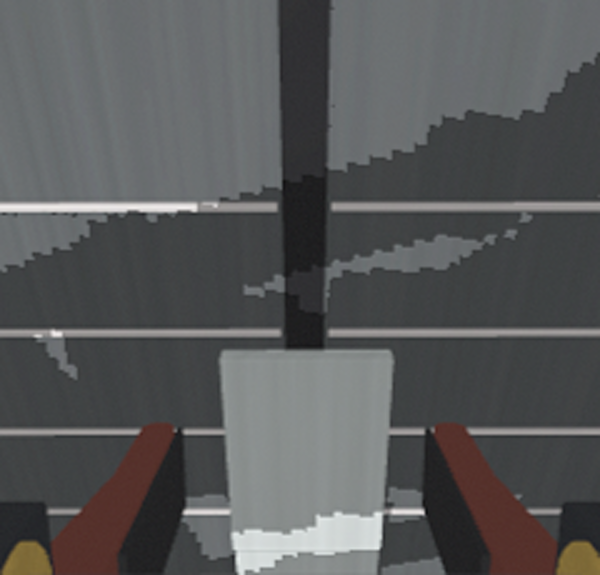

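Request:
jog_arm(
  rows=[
    [0, 0, 0.12, 0],
    [0, -0.1, 0.25, 0],
    [0, -0.25, 0.3, 0.03],
    [0, -0.45, 0.3, 0.06],
    [-0.02, -0.65, 0.3, 0.09],
    [-0.03, -0.85, 0.3, 0.12],
    [-0.039, -0.98, 0.25, 0.15],
    [-0.039, -0.98, 0.2, 0.18],
    [-0.039, -0.98, 0.2, 0.1852],
    [-0.039, -0.98, 0.2, 0.1852],
  ],
)

```text
t: 38.42
eef_pos: [0.4444, -0.0316, 0.2094]
ee_rot: [3.141, -0.0, 1.346]
contact_force: [0.1, -0.5, -0.1]
width: 0.0567
```

Request:
jog_arm(
  rows=[
    [0, -0.2, -0.1, 0],
    [0, -0.4, -0.2, 0],
    [0, -0.6, -0.35, 0],
    [0, -0.7, -0.45, 0],
    [0, -0.7, -0.45, 0],
    [0, -0.7, -0.45, 0],
  ],
)

```text
t: 39.17
eef_pos: [0.4449, -0.2411, 0.0751]
ee_rot: [3.141, -0.0, 1.346]
contact_force: [-0.6, 0.8, -0.3]
width: 0.057
```

```bash
python3 - <<'E'
from plates import *
o=observe(); print(o["t"],o["eef_pos"],o["ee_rot"])
f=snap("wrist","28"); plates(f)
E
```

```text
39.175 [ 0.44488607 -0.2410796   0.07510196] [ 3.14094242e+00 -3.59434159e-04  1.34586894e+00]
px [492.  95.] c 381.0 -118.4 wh 96.6 10.5 long az 84.7 z -0.0002 False
px [545. 232.] c 486.2 -75.9 wh 114.1 11.8 long az -0.0 z -0.0002 False
px [320. 216.] c 443.8 -240.7 wh 59.1 40.5 long az -12.9 z 0.0076 True
px [ 88. 230.] c 419.1 -414.5 wh 78.1 31.1 long az -0.1 z -0.0005 False
px [188. 231.] c 437.1 -343.2 wh 60.0 42.2 long az -5.0 z 0.0074 True
```

Well aligned; descend and grip.

Request:
jog_arm(
  rows=[
    [0, 0.001, -0.08, 0],
    [0, 0.001, -0.14, 0],
    [0, 0.001, -0.17, 0],
    [0, 0.001, -0.18, 0],
    [0, 0.001, -0.18, 0],
    [0, 0.001, -0.18, 0],
  ],
)

```text
t: 39.98
eef_pos: [0.4448, -0.2414, 0.0209]
ee_rot: [3.141, 0.0, 1.347]
contact_force: [0.5, 0.3, -0.2]
width: 0.0566
```

Request:
jog_arm(
  rows=[
    [0, 0, 0, 0],
    [0, 0, 0, 0],
    [0, 0, 0, 0],
    [0, 0, 0, 0],
  ],
  hand=0,
  force=20,
)

```text
t: 40.48
eef_pos: [0.4445, -0.2413, 0.0204]
ee_rot: [3.141, 0.0, 1.348]
contact_force: [0.2, -0.7, 0.3]
width: 0.0397
```

Request:
jog_arm(
  rows=[
    [0, 0, 0.1, 0],
    [0, 0, 0.25, -0.02],
    [0, 0.15, 0.42, -0.05],
    [0, 0.32, 0.58, -0.08],
    [0, 0.5, 0.74, -0.11],
    [0.01, 0.66, 0.74, -0.14],
    [0.02, 0.82, 0.74, -0.17],
    [0.02, 0.98, 0.74, -0.1852],
    [0.02, 0.98, 0.74, -0.1852],
  ],
)

```text
t: 41.6
eef_pos: [0.45, 0.0559, 0.2422]
ee_rot: [-3.141, 0.0, 0.188]
contact_force: [-0.2, -0.7, -1.0]
width: 0.0395
```

Request:
jog_arm(
  rows=[
    [0, 0.2, -0.05, 0],
    [0, 0.4, -0.1, 0],
    [0, 0.6, -0.15, 0],
    [0, 0.79, -0.17, 0],
    [0, 0.79, -0.17, 0],
    [0, 0.79, -0.17, 0],
    [0, 0.79, -0.17, 0],
  ],
)

```text
t: 42.48
eef_pos: [0.451, 0.2884, 0.1917]
ee_rot: [3.141, -0.001, 0.182]
contact_force: [0.2, -0.2, -0.5]
width: 0.0396
```

```bash
sed -i 's/y=-.0004/y=.0003/' goto.py; python3 goto.py 126 15
```

```text
42.475 [0.45103973 0.28835097 0.19170575] [ 3.14133654e+00 -6.82514783e-04  1.82275518e-01] [ 0.15196405 -0.15934923 -0.51581425] 0.03964048487013791
shift [-0.0027  0.0094 -0.1362] turn 0.00027445920068019735
bed [1.39937231e+02 2.55893229e-02 4.57308814e+01]
```

Request:
jog_arm(
  rows=[
    [-0.002, 0.006, -0.05, 0],
    [-0.002, 0.006, -0.09, 0],
    [-0.002, 0.006, -0.105, 0],
    [-0.002, 0.006, -0.113, 0],
    [-0.002, 0.006, -0.119, 0],
    [-0.002, 0.006, -0.125, 0],
    [-0.002, 0.006, -0.13, 0],
    [-0.002, 0.006, -0.135, 0],
    [-0.002, 0.006, -0.135, 0],
  ],
  force=12,
)

```text
t: 43.6
eef_pos: [0.4499, 0.292, 0.1509]
ee_rot: [-3.141, -0.001, 0.184]
contact_force: [-0.8, 0.2, 1.6]
width: 0.04
```

```bash
python3 goto.py 126 15; python3 chk.py 29 96
```

```text
43.6 [0.44990092 0.29196114 0.15089733] [-3.14106112e+00 -5.82254897e-04  1.84135630e-01] [-0.80525897  0.18761508  1.57104061] 0.04000608382330755
shift [ 0.0011 -0.0026 -0.0002] turn -2.158609058984693e-05
bed [126.79117378   0.48702329   6.91559802]
[137, 137, 137, 137, 138, 138, 138, 134, 133, 132, 134, 123, 87, 65, 60, 123, 149, 153] 53.94
bottom 1.7 top 2.3 ends [1.6 1.7]
y range [-26.9  -0.7  25.7] z(40..56) [-0.166 14.672]
```

View pics/w29c.png

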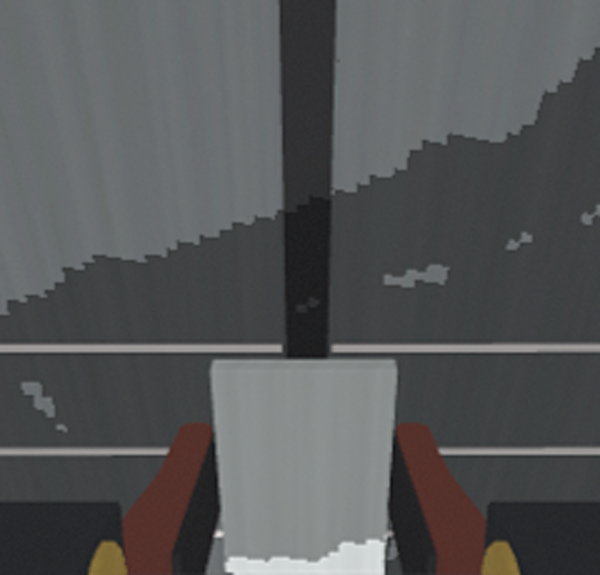

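Slide 1.7 mm down the slope.

Request:
jog_arm(
  rows=[
    [0.0005, -0.0025, -0.001, 0],
    [0.0009, -0.005, -0.0022, 0],
    [0.0009, -0.005, -0.0022, 0],
  ],
)

```text
t: 44.02
eef_pos: [0.4502, 0.2901, 0.1501]
ee_rot: [3.142, -0.0, 0.184]
contact_force: [-0.1, -0.2, 1.8]
width: 0.0398
```

```bash
python3 goto.py 126 15; python3 chk.py 30 96
```

```text
44.025 [0.45019087 0.29007942 0.150098  ] [ 3.14157071e+00 -2.06751196e-04  1.83754630e-01] [-0.13151883 -0.18512429  1.84177141] 0.039800844488650504
shift [0.0002 0.0036 0.0025] turn 3.905173467945146e-05
bed [124.72775255   0.5528091    6.95837099]
[137, 137, 139, 137, 134, 133, 133, 136, 104, 77, 66, 66, 66, 65, 61, 129, 150, 152] 53.94
bottom -0.4 top 2.9 ends [-0.5 -0.4]
y range [-26.7  -0.7  26. ] z(40..56) [-0.163 14.233]
```

Request:
jog_arm(
  rows=[
    [0, 0.001, 0.0005, 0],
    [0, 0.001, 0.0005, 0],
  ],
)

```text
t: 44.32
eef_pos: [0.4502, 0.2902, 0.1501]
ee_rot: [3.141, 0.0, 0.184]
contact_force: [1.1, -1.5, 0.5]
width: 0.0393
```

Request:
jog_arm(
  rows=[
    [0, 0, 0, 0],
    [0, 0, 0, 0],
    [0, 0, 0.003, 0],
    [0, 0, 0.02, 0],
    [0, 0, 0.04, 0],
  ],
  hand=0.65,
)

```text
t: 44.95
eef_pos: [0.45, 0.2905, 0.1627]
ee_rot: [-3.142, 0.0, 0.184]
contact_force: [-0.2, 0.4, -1.3]
width: 0.057
```

```bash
python3 chk.py 31 96; python3 - <<'E'
from station import observe
o=observe(); print(o["t"],o["eef_pos"],o["ee_rot"])
E
```

```text
[137, 137, 138, 138, 136, 133, 133, 136, 104, 75, 64, 66, 65, 64, 73, 104, 147, 154] 53.94
bottom -0.4 top 2.75 ends [-0.5 -0.3]
y range [-19.9  -0.6  19.2] z(40..56) [-0.159 14.017]
45.0 [0.45039236 0.29066887 0.16379711] [-3.14103800e+00 -1.50037587e-03  1.83978265e-01]
```

View pics/w31c.png

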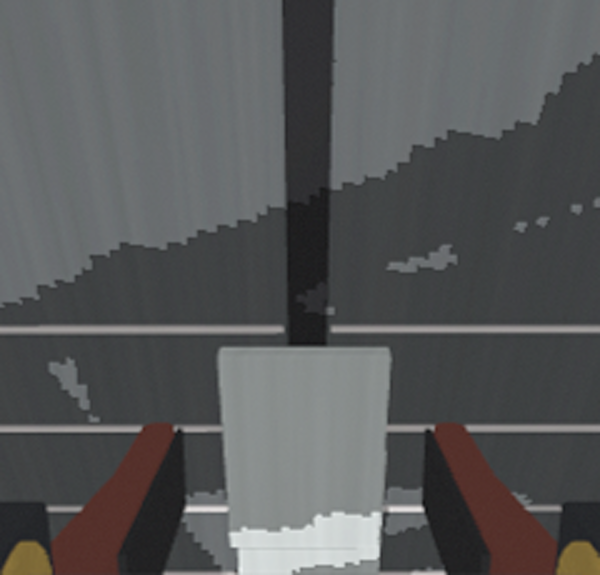

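Request:
jog_arm(
  rows=[
    [0, 0, 0.12, 0],
    [0, -0.1, 0.25, 0],
    [0, -0.25, 0.27, 0.03],
    [0, -0.45, 0.27, 0.06],
    [-0.02, -0.65, 0.27, 0.09],
    [-0.03, -0.85, 0.27, 0.12],
    [-0.04, -1.0, 0.25, 0.15],
    [-0.04, -1.0, 0.2, 0.18],
    [-0.04, -1.0, 0.2, 0.2066],
    [-0.04, -1.0, 0.2, 0.2066],
  ],
)

```text
t: 46.25
eef_pos: [0.438, -0.0099, 0.2224]
ee_rot: [3.141, -0.0, 1.485]
contact_force: [-0.1, 0.5, 1.0]
width: 0.0572
```

Request:
jog_arm(
  rows=[
    [0, -0.2, 0, 0],
    [0, -0.4, -0.05, 0],
    [0, -0.6, -0.1, 0],
    [0, -0.8, -0.15, 0],
    [0, -0.98, -0.2, 0],
    [0, -0.98, -0.2, 0],
    [0, -0.98, -0.2, 0],
  ],
)

```text
t: 47.12
eef_pos: [0.4381, -0.3033, 0.1626]
ee_rot: [3.141, -0.001, 1.482]
contact_force: [-0.8, 0.6, -0.2]
width: 0.0571
```

```bash
python3 - <<'E'
from plates import *
o=observe(); print(o["t"],o["eef_pos"],o["ee_rot"])
f=snap("wrist","32"); plates(f)
E
```

```text
47.125 [ 0.43814793 -0.30330317  0.16257734] [ 3.14138982e+00 -5.18941672e-04  1.48162118e+00]
px [516. 122.] c 382.1 -112.7 wh 86.2 9.5 long az 84.8 z -0.0001 False
px [281. 195.] c 437.5 -344.5 wh 60.8 40.7 long az -6.2 z 0.0075 True
px [534. 233.] c 496.3 -76.5 wh 115.2 13.1 long az -0.1 z 0.0 False
px [283. 274.] c 528.9 -354.0 wh 44.2 31.2 long az -17.6 z 0.0074 False
```

View pics/wrist32.png

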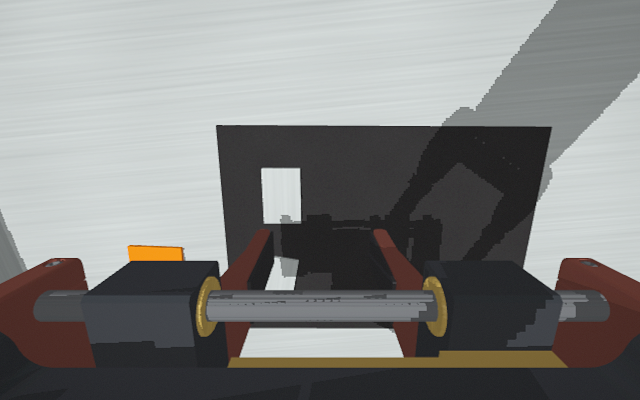

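Request:
jog_arm(
  rows=[
    [-0.001, -0.1, -0.1, 0],
    [-0.001, -0.135, -0.2, 0],
    [-0.001, -0.135, -0.28, 0],
    [-0.001, -0.135, -0.33, 0],
    [-0.001, -0.135, -0.33, 0],
    [-0.001, -0.135, -0.33, 0],
  ],
)

```text
t: 47.92
eef_pos: [0.4385, -0.3441, 0.0649]
ee_rot: [3.14, 0.001, 1.483]
contact_force: [-0.6, 1.0, 0.2]
width: 0.0571
```

```bash
python3 - <<'E'
from plates import *
o=observe(); print(o["t"],o["eef_pos"],o["ee_rot"])
f=snap("wrist","33"); plates(f)
E
```

```text
47.925 [ 0.43854718 -0.34405095  0.06486249] [3.13970527e+00 1.36394863e-03 1.48285426e+00]
px [615. 118.] c 381.2 -145.9 wh 39.5 5.1 long az 84.9 z -0.0001 False
px [214. 205.] c 426.1 -416.3 wh 92.4 28.0 long az -0.4 z -0.0004 False
px [319. 220.] c 437.4 -344.3 wh 59.8 40.4 long az -5.1 z 0.0076 True
px [309. 339.] c 537.1 -361.8 wh 46.1 33.0 long az 84.9 z 0.0075 False
```

Request:
jog_arm(
  rows=[
    [-0.003, -0.001, -0.07, 0],
    [-0.003, -0.001, -0.12, 0],
    [-0.003, -0.001, -0.14, 0],
    [-0.003, -0.001, -0.146, 0],
    [-0.003, -0.001, -0.146, 0],
    [-0.003, -0.001, -0.146, 0],
  ],
)

```text
t: 48.72
eef_pos: [0.4371, -0.3445, 0.0203]
ee_rot: [3.141, 0.0, 1.482]
contact_force: [-1.5, 1.3, 4.8]
width: 0.0571
```

Request:
jog_arm(
  rows=[
    [0, 0, 0, 0],
    [0, 0, 0, 0],
    [0, 0, 0, 0],
    [0, 0, 0, 0],
  ],
  hand=0,
  force=20,
)

```text
t: 49.22
eef_pos: [0.4377, -0.3447, 0.0204]
ee_rot: [3.139, 0.001, 1.482]
contact_force: [0.1, 0.9, 5.3]
width: 0.0395
```

Request:
jog_arm(
  rows=[
    [0, 0, 0.1, 0],
    [0, 0, 0.25, -0.02],
    [0, 0.15, 0.42, -0.05],
    [0, 0.32, 0.58, -0.08],
    [0, 0.5, 0.74, -0.11],
    [0.01, 0.66, 0.8, -0.14],
    [0.02, 0.82, 0.8, -0.17],
    [0.02, 1.0, 0.8, -0.2],
    [0.02, 1.0, 0.8, -0.2066],
    [0.02, 1.0, 0.8, -0.2066],
  ],
)

```text
t: 50.48
eef_pos: [0.443, -0.0436, 0.2591]
ee_rot: [3.141, -0.0, 0.187]
contact_force: [0.5, 0.3, -1.3]
width: 0.0395
```

Request:
jog_arm(
  rows=[
    [0, 0.2, 0, 0],
    [0, 0.4, 0, 0],
    [0, 0.6, 0, 0],
    [0, 0.8, -0.05, 0],
    [0, 1.0, -0.1, 0],
    [0, 1.0, -0.1, 0],
    [0, 1.0, -0.1, 0],
  ],
)

```text
t: 51.35
eef_pos: [0.4433, 0.2548, 0.229]
ee_rot: [3.141, 0.001, 0.185]
contact_force: [0.2, 0.2, -0.5]
width: 0.0398
```

Request:
jog_arm(
  rows=[
    [0, 0.2, -0.05, 0],
    [0, 0.2, -0.08, 0],
    [0, 0.2, -0.08, 0],
    [0, 0.2, -0.08, 0],
  ],
)

```text
t: 51.85
eef_pos: [0.4437, 0.3142, 0.2066]
ee_rot: [-3.141, -0.002, 0.182]
contact_force: [-0.1, 0.2, -1.0]
width: 0.0399
```

```bash
python3 goto.py 158 15; python3 - <<'E'
from h import *
snap("wrist","34")
E
```

```text
51.85 [0.44365415 0.31417043 0.20659295] [-3.14145769e+00 -1.60225810e-03  1.81944531e-01] [-0.08524495  0.18999948 -0.97276721] 0.039854857544440396
shift [ 0.0038  0.0191 -0.1425] turn 0.0003271373172385512
bed [170.42255144   2.46891059  48.46859584]
```

View pics/wrist34.png

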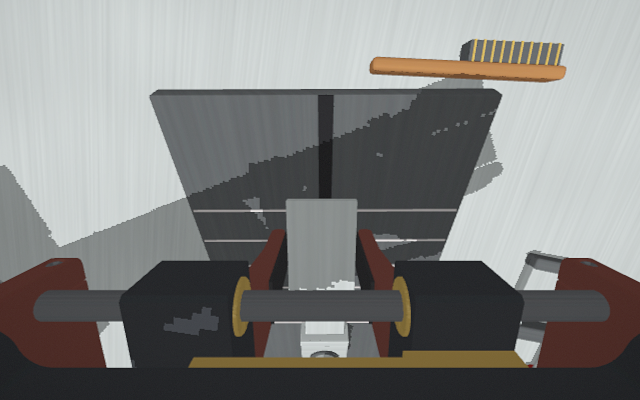

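Request:
jog_arm(
  rows=[
    [0.004, 0.013, -0.05, 0],
    [0.004, 0.013, -0.09, 0],
    [0.004, 0.013, -0.11, 0],
    [0.004, 0.013, -0.119, 0],
    [0.004, 0.013, -0.125, 0],
    [0.004, 0.013, -0.131, 0],
    [0.004, 0.013, -0.137, 0],
    [0.004, 0.013, -0.142, 0],
    [0.004, 0.013, -0.142, 0],
  ],
  force=12,
)

```text
t: 53.02
eef_pos: [0.4442, 0.3199, 0.1634]
ee_rot: [-3.141, -0.001, 0.184]
contact_force: [-1.4, -0.0, 3.9]
width: 0.0397
```

```bash
python3 goto.py 157 15; python3 chk.py 35 128
```

```text
53.025 [0.44420256 0.31989122 0.16335852] [-3.14080991e+00 -9.32792026e-04  1.84122790e-01] [-1.3511774  -0.01241406  3.88557613] 0.03969819171945871
shift [ 0.0025 -0.003   0.0002] turn -1.9542653250397003e-05
bed [157.89823605   0.88050428   6.72099532]
[136, 136, 136, 136, 137, 137, 133, 131, 131, 133, 112, 83, 67, 67, 67, 67, 67, 67] 53.94
bottom 0.9 top 2.45 ends [0.8 1. ]
y range [-26.5   0.2  26.4] z(40..56) [-0.156 13.952]
```

View pics/w35c.png

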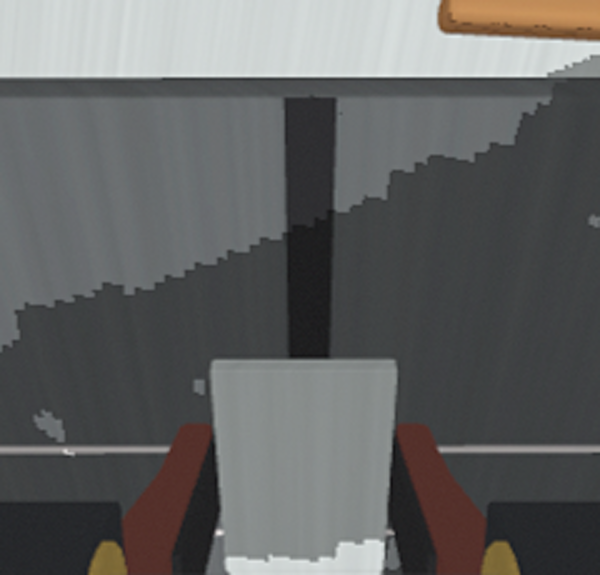

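Request:
jog_arm(
  rows=[
    [0.0016, -0.001, -0.0005, 0],
    [0.0032, -0.0022, -0.0012, 0],
    [0.0032, -0.0022, -0.0012, 0],
  ],
)

```text
t: 53.45
eef_pos: [0.4452, 0.319, 0.163]
ee_rot: [-3.141, -0.001, 0.184]
contact_force: [-2.2, 0.6, 5.5]
width: 0.0396
```

```bash
python3 goto.py 157 15; python3 chk.py 36 128
```

```text
53.45 [0.44516683 0.31904016 0.16295893] [-3.14117123e+00 -6.71756156e-04  1.84016296e-01] [-2.213344    0.64846388  5.47938381] 0.03964971892103629
shift [-0.0007 -0.0001  0.0016] turn -2.5936379787410695e-06
bed [1.56807656e+02 9.17197150e-02 6.76831523e+00]
[137, 136, 137, 138, 134, 132, 131, 133, 116, 84, 67, 66, 66, 67, 66, 66, 67, 67] 53.94
bottom -0.2 top 3.1 ends [-0.3 -0.2]
y range [-27.4  -0.6  25.4] z(40..56) [-0.158 13.911]
```

Request:
jog_arm(
  rows=[
    [0, 0, 0.001, 0],
    [0, 0, 0.001, 0],
    [0, 0, 0.003, 0],
    [0, 0, 0.02, 0],
    [0, 0, 0.04, 0],
  ],
  hand=0.65,
)

```text
t: 54.12
eef_pos: [0.4449, 0.3189, 0.1745]
ee_rot: [3.142, 0.001, 0.184]
contact_force: [0.1, -0.2, 0.1]
width: 0.057
```

```bash
python3 chk.py 37 128; python3 - <<'E'
from station import observe
o=observe(); print(o["t"],o["eef_pos"],o["ee_rot"])
E
```

```text
[137, 137, 137, 138, 136, 132, 132, 133, 114, 88, 70, 66, 66, 67, 67, 66, 67, 67] 53.94
bottom -0.25 top 2.95 ends [-0.2 -0.3]
y range [-20.6  -0.8  18.8] z(40..56) [-0.157 13.976]
54.175 [0.44519576 0.31913023 0.17574157] [-3.14100232e+00 -9.56694516e-04  1.84016734e-01]
```

View pics/w37c.png

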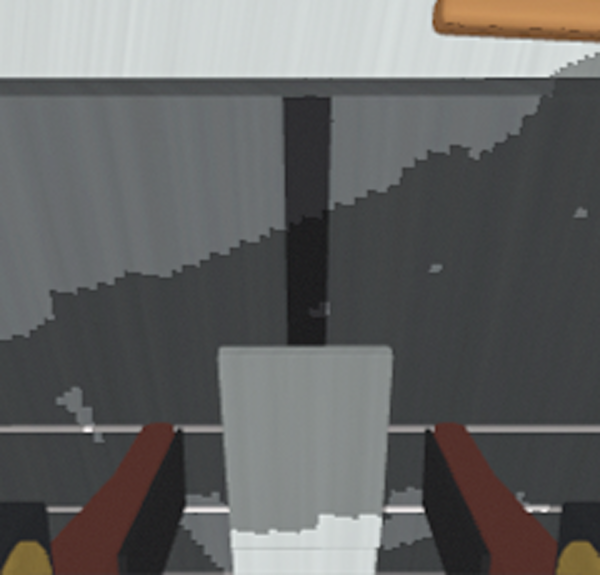

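Request:
jog_arm(
  rows=[
    [0, 0, 0.12, 0],
    [0, -0.1, 0.25, 0],
    [0, -0.25, 0.27, 0.03],
    [0, -0.45, 0.27, 0.06],
    [0.05, -0.65, 0.27, 0.09],
    [0.1, -0.85, 0.27, 0.12],
    [0.15, -1.0, 0.25, 0.15],
    [0.2, -1.0, 0.2, 0.1785],
    [0.25, -1.0, 0.2, 0.1785],
    [0.3, -1.0, 0.2, 0.1785],
  ],
)

```text
t: 55.42
eef_pos: [0.5355, 0.0185, 0.2345]
ee_rot: [-3.141, -0.0, 1.306]
contact_force: [-0.0, -0.6, 0.2]
width: 0.057
```

Request:
jog_arm(
  rows=[
    [0, -0.2, 0, 0],
    [0, -0.4, -0.05, 0],
    [0, -0.6, -0.1, 0],
    [0, -0.8, -0.15, 0],
    [0, -1.0, -0.2, 0],
    [0, -1.0, -0.2, 0],
    [0, -1.0, -0.2, 0],
    [0, -1.0, -0.2, 0],
  ],
)

```text
t: 56.42
eef_pos: [0.5356, -0.2798, 0.1756]
ee_rot: [3.14, 0.0, 1.307]
contact_force: [-0.4, -0.0, 0.3]
width: 0.057
```

```bash
python3 - <<'E'
from plates import *
o=observe(); print(o["t"],o["eef_pos"],o["ee_rot"])
f=snap("wrist","38"); plates(f)
E
```

```text
56.425 [ 0.53564687 -0.27984036  0.17559085] [3.14006005e+00 6.94681642e-05 1.30722702e+00]
px [249. 209.] c 537.4 -361.4 wh 60.4 41.3 long az -15.2 z 0.0075 True
px [314. 259.] c 610.7 -302.2 wh 119.8 18.5 long az 89.9 z -0.0004 False
```

View pics/wrist38.png

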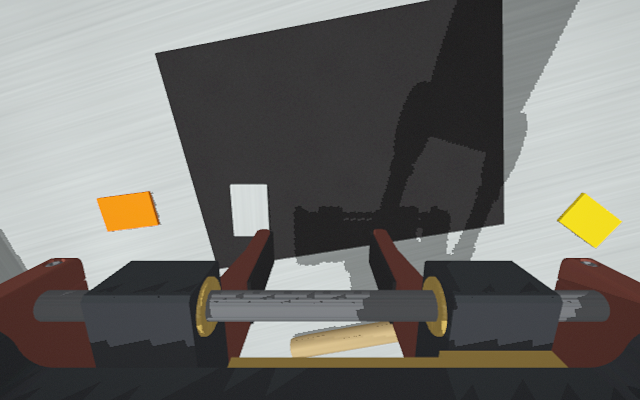

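Request:
jog_arm(
  rows=[
    [0.002, -0.15, -0.1, 0],
    [0.004, -0.27, -0.2, 0],
    [0.004, -0.27, -0.3, 0],
    [0.004, -0.27, -0.37, 0],
    [0.004, -0.27, -0.37, 0],
    [0.004, -0.27, -0.37, 0],
  ],
)

```text
t: 57.22
eef_pos: [0.5371, -0.3618, 0.0653]
ee_rot: [3.139, 0.001, 1.307]
contact_force: [0.3, -0.3, -0.1]
width: 0.0573
```

```bash
python3 - <<'E'
from plates import *
o=observe(); print(o["t"],o["eef_pos"],o["ee_rot"])
f=snap("wrist","39"); plates(f)
E
```

```text
57.225 [ 0.53711928 -0.3618045   0.06532194] [3.13939320e+00 8.38781960e-04 1.30654127e+00]
px [320. 222.] c 537.1 -361.7 wh 59.3 40.4 long az -15.2 z 0.0076 True
px [544. 269.] c 617.2 -206.2 wh 22.4 5.7 long az 87.8 z -0.0001 False
px [285. 327.] c 618.1 -407.1 wh 49.2 13.3 long az 74.8 z -0.0005 False
```

Request:
jog_arm(
  rows=[
    [0, 0, -0.07, 0],
    [0, 0, -0.12, 0],
    [0, 0, -0.14, 0],
    [0, 0, -0.146, 0],
    [0, 0, -0.146, 0],
    [0, 0, -0.146, 0],
  ],
)

```text
t: 58.02
eef_pos: [0.5357, -0.3617, 0.0204]
ee_rot: [-3.14, -0.001, 1.305]
contact_force: [-4.0, 4.3, 7.0]
width: 0.0568
```

Request:
jog_arm(
  rows=[
    [0, 0, 0, 0],
    [0, 0, 0, 0],
    [0, 0, 0, 0],
    [0, 0, 0, 0],
  ],
  hand=0,
  force=20,
)

```text
t: 58.52
eef_pos: [0.5367, -0.3624, 0.0204]
ee_rot: [3.14, 0.0, 1.305]
contact_force: [0.1, 0.4, 5.1]
width: 0.0396
```

Request:
jog_arm(
  rows=[
    [0, 0, 0.1, 0],
    [0, 0, 0.25, -0.02],
    [-0.05, 0.15, 0.42, -0.05],
    [-0.1, 0.32, 0.58, -0.08],
    [-0.16, 0.5, 0.74, -0.11],
    [-0.22, 0.66, 0.85, -0.14],
    [-0.28, 0.82, 0.85, -0.17],
    [-0.323, 1.0, 0.85, -0.1785],
    [-0.323, 1.0, 0.85, -0.1785],
  ],
)

```text
t: 59.65
eef_pos: [0.4387, -0.0593, 0.2751]
ee_rot: [-3.141, -0.001, 0.188]
contact_force: [0.3, -0.6, -0.8]
width: 0.0396
```

Request:
jog_arm(
  rows=[
    [0, 0.2, 0, 0],
    [0, 0.4, 0, 0],
    [0, 0.6, 0, 0],
    [0, 0.8, 0, 0],
    [0, 1.0, 0, 0],
    [0, 1.0, 0, 0],
    [0, 1.0, 0, 0],
  ],
)

```text
t: 60.52
eef_pos: [0.4398, 0.2373, 0.2736]
ee_rot: [3.14, 0.002, 0.184]
contact_force: [-0.0, -0.4, -1.1]
width: 0.0398
```

Request:
jog_arm(
  rows=[
    [0, 0.18, -0.05, 0],
    [0, 0.36, -0.12, 0],
    [0, 0.36, -0.18, 0],
    [0, 0.36, -0.18, 0],
    [0, 0.36, -0.18, 0],
  ],
)

```text
t: 61.15
eef_pos: [0.4402, 0.3443, 0.2219]
ee_rot: [-3.141, -0.002, 0.182]
contact_force: [-0.4, 0.2, -0.7]
width: 0.04
```

```bash
python3 goto.py 189.1 14.9; python3 - <<'E'
from h import *
snap("wrist","40")
E
```

```text
61.15 [0.44018931 0.34434265 0.2219325 ] [-3.14134762e+00 -1.51951089e-03  1.81519629e-01] [-0.43624382  0.16601816 -0.67573156] 0.04000139779631126
shift [-0.0023  0.0116 -0.1519] turn 0.0003947624239782043
bed [204.37225531   0.24936723  50.26846556]
```

View pics/wrist40.png

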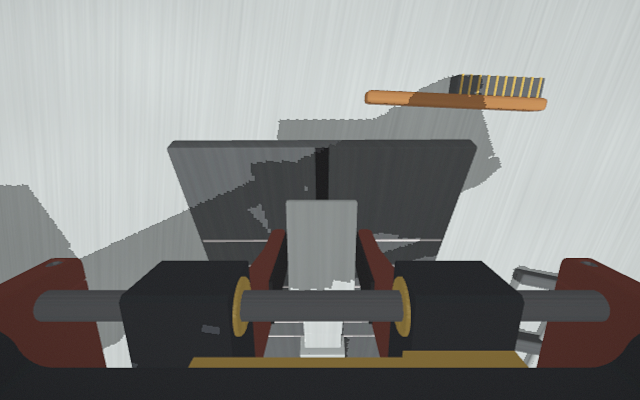

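Request:
jog_arm(
  rows=[
    [-0.001, 0.01, -0.05, 0],
    [-0.001, 0.01, -0.1, 0],
    [-0.001, 0.01, -0.12, 0],
    [-0.001, 0.01, -0.129, 0],
    [-0.001, 0.01, -0.135, 0],
    [-0.001, 0.01, -0.141, 0],
    [-0.001, 0.01, -0.147, 0],
    [-0.001, 0.01, -0.151, 0],
    [-0.001, 0.01, -0.151, 0],
  ],
  force=12,
)

```text
t: 62.32
eef_pos: [0.4392, 0.3493, 0.1765]
ee_rot: [-3.141, -0.001, 0.184]
contact_force: [-2.1, -1.1, 5.3]
width: 0.0397
```

```bash
python3 goto.py 189.1 14.9; python3 chk.py 41 160
```

```text
62.325 [0.43915021 0.34926484 0.17647035] [-3.14051913e+00 -1.34867702e-03  1.84176960e-01] [-2.14559879 -1.1358981   5.30469106] 0.039748305689330576
shift [ 0.0012 -0.0048 -0.0003] turn -2.8163950129796815e-05
bed [190.49619247   0.37021909   6.68457372]
[136, 136, 135, 136, 137, 135, 131, 130, 132, 124, 98, 73, 66, 67, 67, 68, 68, 68] 53.94
bottom 0.65 top 3.3 ends [0.7 0.6]
y range [-27.1  -0.3  25.5] z(40..56) [-0.152 13.79 ]
```

View pics/w41c.png

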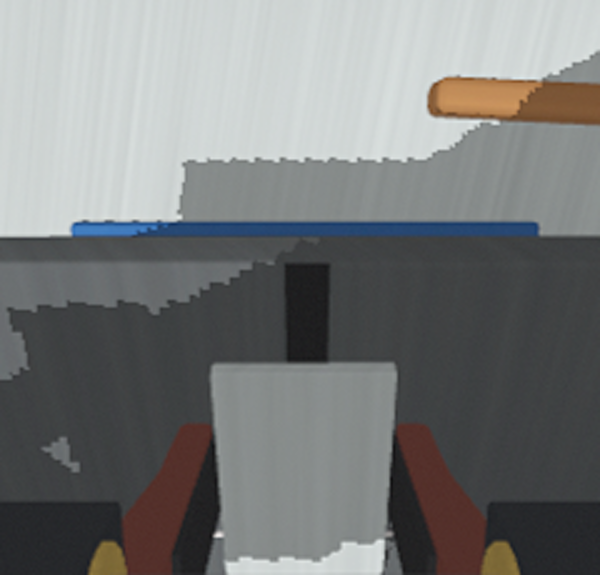

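Request:
jog_arm(
  rows=[
    [0.0004, -0.0022, -0.001, 0],
    [0.0004, -0.0022, -0.001, 0],
  ],
)

```text
t: 62.62
eef_pos: [0.4394, 0.3489, 0.1764]
ee_rot: [-3.14, -0.002, 0.184]
contact_force: [-2.1, 0.1, 4.0]
width: 0.0396
```

```bash
python3 chk.py 42 160
```

```text
[135, 136, 137, 137, 137, 132, 131, 132, 127, 107, 76, 65, 66, 67, 67, 67, 67, 67] 53.94
bottom 0.2 top 3.3 ends [0.2 0.2]
y range [-27.1  -0.5  25.8] z(40..56) [-0.154 13.824]
```

Good. Release and rise, then view everything from downhill (so lower edges are visible).

Request:
jog_arm(
  rows=[
    [0, 0, 0.001, 0],
    [0, 0, 0.001, 0],
    [0, 0, 0.003, 0],
    [0, 0, 0.02, 0],
    [0, 0, 0.04, 0],
  ],
  hand=0.65,
)

```text
t: 63.3
eef_pos: [0.4388, 0.3483, 0.1867]
ee_rot: [3.141, 0.001, 0.184]
contact_force: [-0.1, -0.3, -0.3]
width: 0.0572
```

```bash
python3 chk.py 43 160
```

```text
[136, 136, 136, 137, 138, 133, 131, 132, 127, 105, 78, 69, 67, 67, 67, 66, 67, 68] 53.94
bottom 0.1 top 3.3 ends [0.2 0.1]
y range [-20.6  -0.9  19.2] z(40..56) [-0.157 14.029]
```

Request:
jog_arm(
  rows=[
    [0, 0, 0.2, 0],
    [0, -0.2, 0.35, 0],
    [0, -0.4, 0.4, 0],
    [0, -0.6, 0.4, 0],
    [0, -0.8, 0.4, 0],
    [0, -0.8, 0.4, 0],
  ],
)

```text
t: 64.1
eef_pos: [0.4392, 0.1052, 0.3078]
ee_rot: [3.141, -0.001, 0.178]
contact_force: [0.2, -0.1, 0.2]
width: 0.0574
```

```bash
python3 - <<'E'
from h import *
print(observe()["t"],observe()["eef_pos"])
f=snap("wrist","44"); f=snap("top","44")
cv2.imwrite("pics/t44c.png",cv2.resize(f["pixels"][195:305,130:290,::-1],None,fx=5,fy=5,interpolation=cv2.INTER_CUBIC))
f=snap("scene","44")
cv2.imwrite("pics/s44c.png",cv2.resize(f["pixels"][150:230,350:490,::-1],None,fx=5.5,fy=5.5,interpolation=cv2.INTER_CUBIC))
E
```

```text
64.1 [0.43917602 0.10522822 0.30782208]
```

View pics/wrist44.png

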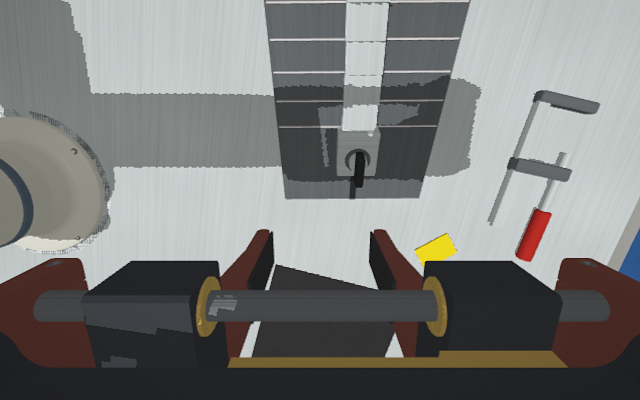

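View pics/t44c.png

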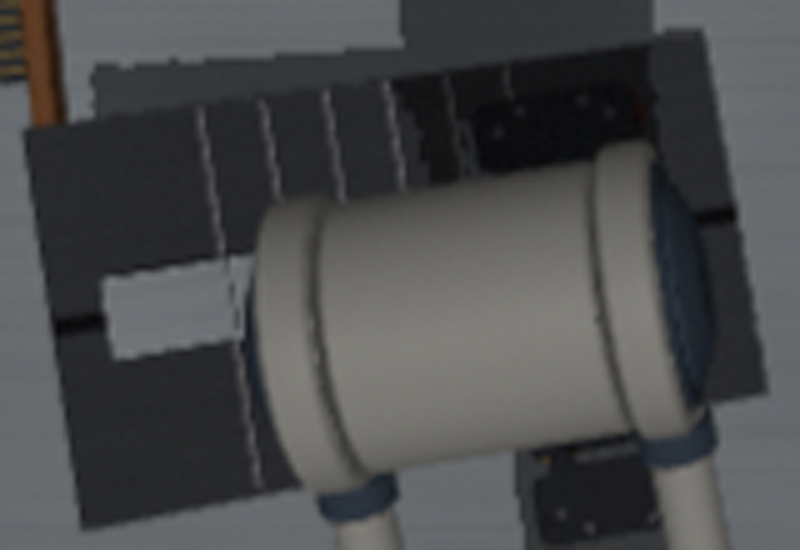

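View pics/s44c.png

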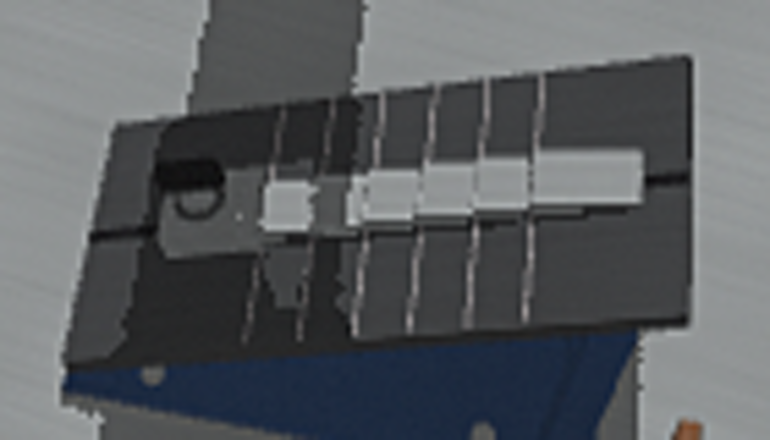

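Request:
jog_arm(
  rows=[
    [0, -0.2, 0.1, 0],
    [0, -0.4, 0.1, 0],
    [0, -0.6, 0.1, 0],
    [0, -0.8, 0.1, 0],
    [0, -1.0, 0.1, 0],
    [0, -1.0, 0.1, 0],
    [0, -1.0, 0.1, 0],
  ],
)

```text
t: 65.12
eef_pos: [0.44, -0.1904, 0.3368]
ee_rot: [-3.14, 0.0, 0.186]
contact_force: [-0.3, 1.1, -0.2]
width: 0.057
```

```bash
python3 - <<'E'
from h import *
print(observe()["t"],observe()["eef_pos"])
f=snap("top","45")
cv2.imwrite("pics/t45c.png",cv2.resize(f["pixels"][195:305,130:290,::-1],None,fx=5,fy=5,interpolation=cv2.INTER_CUBIC))
E
```

```text
65.125 [ 0.43995419 -0.19040352  0.336781  ]
```

View pics/t45c.png

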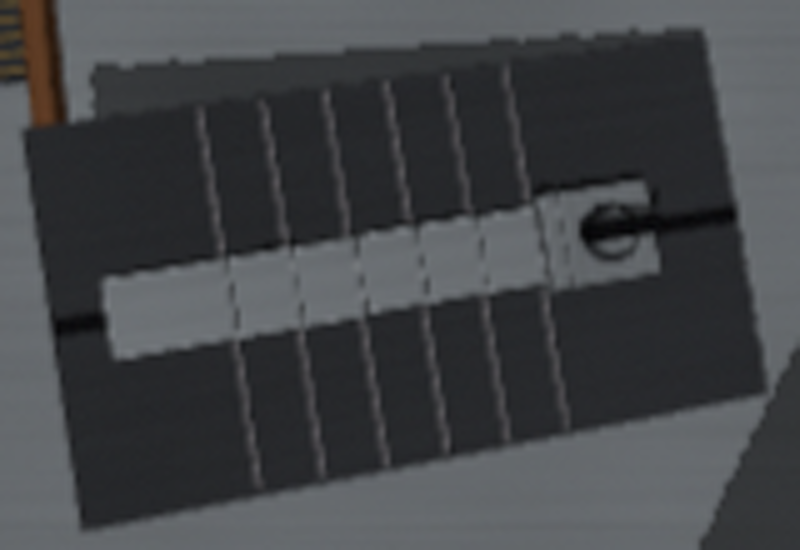

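View pics/top45.png

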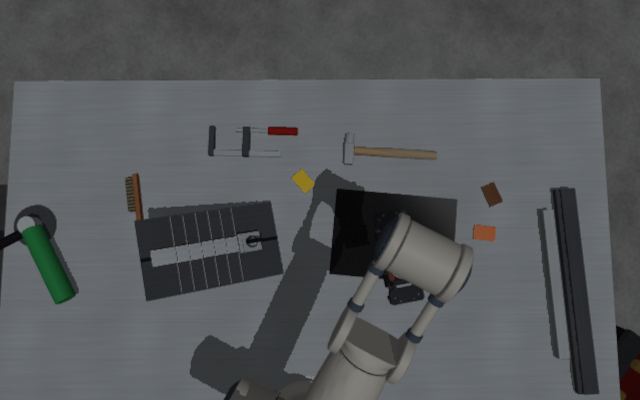

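```bash
python3 -c "
from station import hand_in
print(hand_in())"
```

```text
the job is handed in; nothing more can be done
None
```

The lap joint is ready for tacking, and I handed the job in after about 65 s of the 210 s.

- **Stop:** I freed the knob by about 1.2 rad and slid the stop up about 33 mm to the lowest chalk line. I then turned the knob back against its tight end. The bar lies along the slope again, which I judged from the pictures and from the turn back past its starting angle, not with a push test.
- **Plates:** All six are on the bed, centred and square. The first is butted against the stop, and the others have their lower edges at the 32, 64, 96, 128 and 160 mm lines.

**Last checks:**
- **Along the slope:** each plate's upper edge was within about 0.5 mm of where it should be. That was measured after release for all but the second plate. The second first landed about 1.6 mm low, so I slid it up and last measured it, while still gripped, at 0.05 mm off.
- **Across the bed:** the plates sit within about 1.5 mm of the bed's centre line.
- **Final top view:** every lower edge is on its chalk line. The hammer, wire brush, bar clamp and look-alikes are where they started.

**What disagreed:**
- **Cameras:** the top camera and the wrist camera differed by about 4 mm along the world's y. I used the wrist camera, and the placements bore it out.
- **Stop face:** near the end its depth reading was about 0.4 mm past the line, while by eye the face was on the line.
- **Missed reach:** a finger pressed on a plate at about 9 N during one pick. I backed off, and the plate had not moved.

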